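Clear the clamping plate and mount the next board

TASK

Get the repair station ready for the next board: swing the hold-down arm right up out of the way, then use the yellow scraper block to wipe every loose chip of old potting resin off the metal plate into the blue scrap trough (never touch the chips with the fingers). Then lay the green circuit board flat and square on the cleared plate, its finned heatsink towards the trough and its silver chip in the middle of the plate, and, once it is released, swing the hold-down fully down again so that its rubber foot rests on the silver chip. In the end the scraper must stand upright again in the middle of its red pad, with the jar, tape roll and screwdriver left where they were.

Things in the scene. Friction and masses are not known exactly. Their poses are not given: they have to be found in the camera images.
- station: Fixed repair station: box 212 mm (x) by 200 mm (y), 60 mm high. Origin: centre of its underside, on the bench below the plate's middle; z up. On top a flat aluminium plate, x and y from -100 to +100 mm, with 10 mm high dark lips along its -x, +x and +y edges; the -y edge is open to the trough.
- trough (a point): Middle of the blue scrap trough's floor (station 0, -147, 6 mm). Open on top, inside 204 mm (x) by 94 mm (y, from the plate's open edge), end walls to 56 mm and outer wall to 46 mm above the bench.
- pivot (a point): Pivot of the hold-down lever on the head at the station's +y side (station 0, 140, 118 mm), its axis parallel to the station's x. Head: grey block 80 mm wide (x) to y = 162 mm, 60 mm high, with two cheeks (x within +-20 mm, y 125 to 155 mm) up to z = 135 mm.
- plate (a point): Middle of the aluminium plate's top surface (station 0, 0, 60 mm), axes as the station's.
- hold_down (a joint): Hold-down lever angle, rad: 0 = fully down (level, pointing to the station's -y over the plate), 1.57 = upright, 1.92 = end stop, leaning back. Stiff: stays where left (2 to 3 N at the handle moves it). Steel bar 16 mm wide (x), 14 mm thick; at its end an orange handle 16 mm wide, 18 mm thick, 55 mm long, centred 173 mm from the pivot.
- lever_grip (a point): Middle of the orange lever handle, 178 mm from the pivot.
- foot (a point): Centre of the underside of the rubber foot (22 mm across, on a 12 mm stem); 140 mm from the pivot along the bar and 50 mm below it. With the lever at 0 it is 8 mm above the middle of the plate.
- scraper: Loose scraper, 0.22 kg. Origin: centre of its underside, z up. Yellow block with a rubber sole, 110 mm (x) by 44 mm (y) by 26 mm high; on it a black upright grip 64 mm (x) by 24 mm (y) from z = 26 to 70 mm (pinch along y from above).
- scraper_pad: Red pad fixed to the bench, 150 mm (x) by 110 mm (y), 4 mm thick: the scraper's place. Origin: centre of its underside. It lies left or right of the station.
- board_mat: Blue mat fixed to the bench, 190 mm (x) by 120 mm (y), 4 mm thick, on which the board lies at the start. Origin: centre of its underside.
- board: Loose green circuit board, 0.24 kg, 100 mm (x) by 160 mm (y) by 5 mm. Origin: centre of its underside, z up. Silver chip 40 by 40 mm in the middle, top at z = 9 mm. Finned dark heatsink 36 mm (x) by 40 mm (y) centred at y = -52 mm, top at z = 29 mm (pinch along x from above). Three capacitors 10 mm high near the +y end (y = 63 mm); the rest is lower than 3 mm.
- silver_chip (a point): Centre of the silver chip's top face on the board.
- heatsink (a point): Centre of the heatsink's top face on the board.
- chip1: Loose brick-brown chip of hardened resin, 36 mm (x) by 28 mm (y) by 12 mm high, 20 g, lying on the plate at the start. Origin: centre of its underside. May be absent.
- chip2: Loose brick-brown chip of hardened resin, 36 mm (x) by 28 mm (y) by 12 mm high, 20 g, lying on the plate at the start. Origin: centre of its underside. May be absent.
- chip3: Loose brick-brown chip of hardened resin, 36 mm (x) by 28 mm (y) by 12 mm high, 20 g, lying on the plate at the start. Origin: centre of its underside. May be absent.
- chip4: Loose brick-brown chip of hardened resin, 36 mm (x) by 28 mm (y) by 12 mm high, 20 g, lying on the plate at the start. Origin: centre of its underside. May be absent.
- chip5: Loose brick-brown chip of hardened resin, 36 mm (x) by 28 mm (y) by 12 mm high, 20 g, lying on the plate at the start. Origin: centre of its underside. May be absent.
- flux_jar: Bystander: jar, 60 mm across and 75 mm high, blue cap. Origin: centre of underside.
- tape_roll: Bystander: yellow tape roll lying flat, 100 mm across, 25 mm high. Origin: centre of underside.
- screwdriver: Bystander: screwdriver lying on the bench beyond the station.
Things that resemble listed ones, but are neither listed nor needed, are in the scene too. What is shaped like the chip1 but purple, turquoise or white is not meant.

How it is judged (in metres and radians):
On the way, in this order (a step that is already met when the one before it is completed fails the run):
1. the hold-down arm is swung up (above 1.45 rad) (value of joint hold_down above 1.45 rad), for 0.2 s.
2. the scraper is down on the plate (its sole within 8 mm of it) (x of scraper in the frame of plate between -0.1 and 0.1 m and y of scraper in the frame of plate between -0.1 and 0.1 m and z of scraper in the frame of plate between -0.005 and 0.008 m), for 0.2 s.
3. all chips lie in the scrap trough (y of chip1 in the frame of station between -0.2 and -0.098 m and z of each of chip1, chip2, chip3, chip4, chip5 in the frame of station below 0.045 m and y of chip2 in the frame of station between -0.2 and -0.098 m and y of chip3 in the frame of station between -0.2 and -0.098 m and y of chip4 in the frame of station between -0.2 and -0.098 m and y of chip5 in the frame of station between -0.2 and -0.098 m), for 0.2 s.
4. the board lies in place on the plate, released, with the hold-down still up (horizontal distance between silver_chip and plate below 0.016 m and angle between the y axis of board and the y axis of station, either way round below 0.21 rad and y of heatsink in the frame of station below -0.03 m and angle between board's own z axis and vertical below 0.06 rad and z of board in the frame of plate between -0.004 and 0.006 m and value of joint hold_down above 0.5 rad and contact force between the fingers and board below 0.05 N), for 0.2 s.
At the end, for the whole second after the job is handed in: Chips in the trough; scraper upright within 35 mm of its pad's middle; board flat on the plate, silver chip within 16 mm of the middle, square within 12 degrees, heatsink towards the trough; hold-down below 0.035 rad, foot within 18 mm of the silver chip's centre; all at rest (all of step 3 and horizontal distance between scraper and scraper_pad below 0.035 m and angle between scraper's own z axis and vertical below 0.1 rad and height (world z) of scraper below 0.012 m and horizontal distance between silver_chip and plate below 0.016 m and angle between the y axis of board and the y axis of station, either way round below 0.21 rad and y of heatsink in the frame of station below -0.03 m and angle between board's own z axis and vertical below 0.06 rad and z of board in the frame of plate between -0.004 and 0.006 m and horizontal distance between foot and silver_chip below 0.018 m and value of joint hold_down below 0.035 rad and linear speed of each of board, scraper below 0.02 m/s); the robot touches nothing.
It fails at once if the fingers touch a chip (contact force between the fingers and chip1 above 0.5 N or contact force between the fingers and chip2 above 0.5 N or contact force between the fingers and chip3 above 0.5 N or contact force between the fingers and chip4 above 0.5 N or contact force between the fingers and chip5 above 0.5 N).
It fails at once if a bystander is moved more than 30 mm (distance of any of flux_jar, tape_roll, screwdriver from where it was at the start of the episode above 0.03 m).
Of chip1, chip2, chip3, chip4, chip5 only 2 to 5 are there at a start; the rules pass over those that are not, and their reading is None.
At some moment in a run one of board, scraper may be knocked a few centimetres aside while the robot is not near it.
Once in a run the grip may slacken for a moment while it holds something.
It also fails if it takes over 210 s, if anything falls off the work surface, if the arm or the gripper's body presses on something with over 40 N, if the wrist force passes 120 N, or if a joint passes its speed limit or range.

ROBOT

A 6-joint arm with a two-finger parallel gripper is mounted at the origin on the work surface. World frame = base frame: x ahead of the robot, y to its left, z up, the work surface at z = 0. Lengths are in mm, angles in degrees, forces in N, time in s.
With the tool pointing down it reaches from about 350 to 850 mm from the base axis. Payload 8.1 kg.
Tool frame: the origin (TCP) lies on the centre line of the jaws, within the pads' length; the fingertips stand 14 mm ahead of it and the grasp point (between the pads) lies 5 mm behind it; z points along the fingers, y is the line along which they close (so a half turn about z gives the same grasp; the last joint's range is limited). The gripper opens to 85 mm and grips with 20 to 120 N. Pads are 22 mm wide; open, the fingers measure 114 mm over their backs; the gripper's body (76 mm by 85 mm) begins 54 mm behind the grasp point. The pads swing forward as they close: fully open they stand 13 mm farther back than shut.
Start: joints at [71.081, 7.471, 85.268, -0, 87.261, -4.893], TCP at [145.395, 582.122, 245.292] pointing down, gripper open.
Joint ranges: [-169.43, 169.43], [-51.17, 129.36], [1.28, 143.12], [-76.62, 256.62], [0, 156.53], [-152.29, 152.29]. Speed limits (degrees/s): [136.94, 136.94, 159.86, 180, 180, 180].

INTERFACE

Orientations are given as [roll, pitch, yaw] about the fixed x, y, z axes, in that order (R = Rz(yaw) Ry(pitch) Rx(roll)).
In Python, from bench import sense, snapshot, camera_info, hand_in gives the robot as it stands. The module is installed in compiled form; this text tells all that it offers.
- The arm moves only by the tool apply_moves, never from a script. Its argument "deltas" is a list of rows, each a list of 7 numbers: the shift along the tool's x, y, z scaled (see below), then the turn, a rotation vector about the tool's x, y, z scaled (see below), then the opening, from 0 (shut) to 1 (fully open). In form: [[dx, dy, dz, ax, ay, az, claw], ...]. A call has 1 to 8 rows; each row shifts and turns the commanded pose from where the row before left it, along the tool's axes as they then stand; what a row does not reach is not made up. The controller multiplies each number of a shift by 0.03 m and each number of a turn by 0.08 rad. A row lasts 1/8 s, in which the tool goes at most 62.5 mm and 10.7 degrees, less where a joint would pass 70% of its speed; a pose out of reach is approached as far as the arm can. A call with a number of a shift or a turn outside -1 to 1 is refused whole. A call with a gripper value outside its range is refused whole. The fingers move at their own pace and stop on an object; "grip_force" is the grip in N (left out, the last holds). Time passes only in rows, so rows that do not move let the fingers close. It gives the time, the measured TCP pose, the force, the opening and the grip force at its end, in the units of the state.
- sense(): the state, without advancing time (a new reading comes with each control period).
- snapshot(name): name is "side" or "top" or "wrist"; returns the picture (480x640x3 uint8, red, green, blue); there is no depth.
- camera_info(name): a dict with "vertical_fov" (degrees; the focal length in pixels is half the picture's height over the tangent of half this angle, whatever the lens; pixels are square), "cx", "cy" (the principal point, pixels), "k1" (the pictures are not rectified: a ray, as slopes to the right and down, at radius r is drawn at 1 + k1 r^2 times it, then the intrinsics apply), "origin" and "rotation" of the camera in the world; the wrist camera has in their place "tool_from_camera" (4x4, takes a point from camera to tool coordinates, whose origin is the TCP and whose axes are the flange's). Camera axes: x right, y up, looking along -z (the intrinsics and any distortion apply to the point x, -y, -z); pixel columns grow to the right and rows downward; lengths in mm; the calibration is good to about 2 mm. A picture is of the moment at which its call begins: read the wrist's pose just before it. camera_info takes no time and is no camera call.
- hand_in(): hands the job in; it is judged then, once.
The state is a dict: "time": time; "joint_pos": joint angles; "qd": joint speeds; "joint_efforts": joint torques, N m; "tool_pos": TCP position; "tcp_rot": TCP orientation; "ft_force": force on the tool from outside, world axes, zero at the start; "wrist_torque": the same for the moment, N m; "finger_gap": finger opening in mm; "grip_force": force on a finger pad.
Only numpy, scipy, OpenCV 4.12 (cv2) and the standard library are available. Lean on these libraries where they do the work, as an engineer would, in place of code of your own. Each camera call takes 0.05 s, during which the arm holds its last target. There are 200 camera calls.

## Working session

There is one attempt and no reset: what is moved stays moved. The work goes in short steps, Python scripts to look and compute and a tool call to move; the robot and the scene stay as the last step left them, time stands still between calls to the robot, and variables do not carry over. Pictures are saved under pics/ and viewed, at most 14 in all, crops included, and the job is handed in when it is done.

Besides the shell and the picture viewer there is one more tool, called as name(argument=value, ...), one argument or row to a line, values as JSON. apply_moves: Moves the arm, as the interface text tells. Its arguments: {"type":"object","properties":{"deltas":{"type":"array"},"grip_force":{"type":"number"}},"required":["deltas"]}

```bash
mkdir -p pics; cat > h.py <<'E'
import numpy as np, cv2
from bench import sense, snapshot, camera_info, hand_in
from scipy.spatial.transform import Rotation as R
def tcp(s):
    T=np.eye(4); T[:3,:3]=R.from_euler('xyz',s['tcp_rot'],degrees=True).as_matrix(); T[:3,3]=s['tool_pos']; return T
def cam(name,s=None):
    c=camera_info(name); f=240/np.tan(np.radians(c['vertical_fov'])/2)
    T=np.eye(4)
    if name=='wrist': T=tcp(s or sense())@np.array(c['tool_from_camera'])
    else: T[:3,:3]=np.array(c['rotation']); T[:3,3]=c['origin']
    return c,f,T
def unproj(name,uv,z,s=None):
    c,f,T=cam(name,s); out=[]
    for u,v in uv:
        d=np.array([(u-c['cx'])/f,(v-c['cy'])/f]); p=d.copy()
        for _ in range(30): p=d/(1+c['k1']*(p@p))
        r=T[:3,:3]@np.array([p[0],-p[1],-1]); o=T[:3,3]
        out.append(o+r*(z-o[2])/r[2])
    return np.array(out)
def proj(name,P,s=None):
    c,f,T=cam(name,s); q=(np.asarray(P,float)-T[:3,3])@T[:3,:3]
    p=np.stack([q[:,0]/-q[:,2],-q[:,1]/-q[:,2]],1); p=p*(1+c['k1']*(p**2).sum(1,keepdims=True))
    return p*f+[c['cx'],c['cy']]
def save(name,fn,crop=None,sc=1):
    im=snapshot(name)[:,:,::-1]
    if crop: x,y,w,h=crop; im=im[y:y+h,x:x+w]
    im=cv2.resize(im,None,fx=sc,fy=sc,interpolation=cv2.INTER_CUBIC) if sc!=1 else im
    cv2.imwrite('pics/'+fn,im)
E
python3 - <<'E'
from h import *
print(sense())
for n in('top','side','wrist'):print(n,camera_info(n))
save('top','t0.png',sc=1.25); save('side','s0.png',sc=1.25)
E
```

```text
{'time': 0.0, 'joint_pos': array([ 7.10806633e+01,  7.51447257e+00,  8.53309836e+01,  1.27890012e-03,
        8.72638092e+01, -4.89247024e+00]), 'qd': array([ 0.10678177,  0.06885425, -0.07768799, -0.02224514,  0.08908633,
       -0.07158375]), 'joint_efforts': array([ 4.94952637e-04, -5.69352686e+01, -5.00587785e+01,  1.90986480e-04,
        1.35661731e-02, -3.34254344e-05]), 'tool_pos': array([145.21236737, 581.59745003, 244.23472888]), 'tcp_rot': array([-1.79891242e+02, -1.05914666e-02,  1.65973061e+02]), 'ft_force': array([-0.97245739,  0.03684879,  0.45735452]), 'wrist_torque': array([ 0.01910089,  0.00973807, -0.01566363]), 'grip_force': 0.0, 'finger_gap': 85.76269485627209}
top {'vertical_fov': 54.63761498723862, 'cx': 321.76311233020397, 'cy': 247.08596455167188, 'k1': 0.002472878778698172, 'origin': array([ 506.73611649,    9.42272108, 1000.96246388]), 'rotation': array([  4.33016155,   0.4119722 , -88.60531348])}
side {'vertical_fov': 44.60889835633488, 'cx': 313.0031370546203, 'cy': 235.7432741331979, 'k1': 0.02706490984390466, 'origin': array([ 445.11122426, -921.68136416,  661.26380172]), 'rotation': array([57.83475352,  1.19035977, -9.74927599])}
wrist {'vertical_fov': 61.03804708918571, 'cx': 318.5457840895853, 'cy': 237.695291291703, 'k1': -0.0839425317479133, 'tool_from_camera': array([[ 8.54470217e-04,  9.57569552e-01,  2.88201012e-01,
         7.30519337e+01],
       [ 9.99999258e-01, -5.68017794e-04, -1.07755707e-03,
        -1.87634362e-01],
       [-8.68132541e-04,  2.88201719e-01, -9.57569327e-01,
        -1.28227721e+02],
       [ 0.00000000e+00,  0.00000000e+00,  0.00000000e+00,
         1.00000000e+00]])}
```

```bash
sed -i "s/T\[:3,:3\]=np.array(c\['rotation'\])/T[:3,:3]=R.from_euler('xyz',c['rotation'],degrees=True).as_matrix()/" h.py
```

```text
(no output)
```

View pics/t0.png

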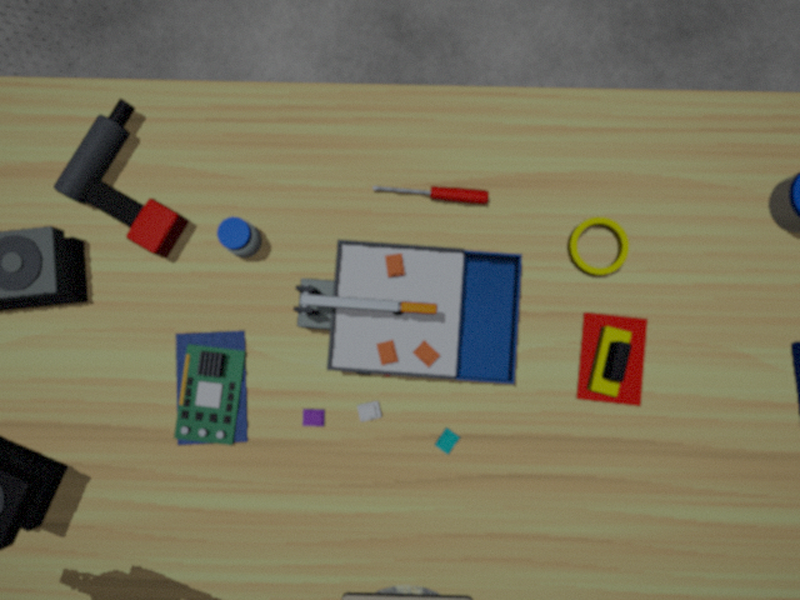

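View pics/s0.png

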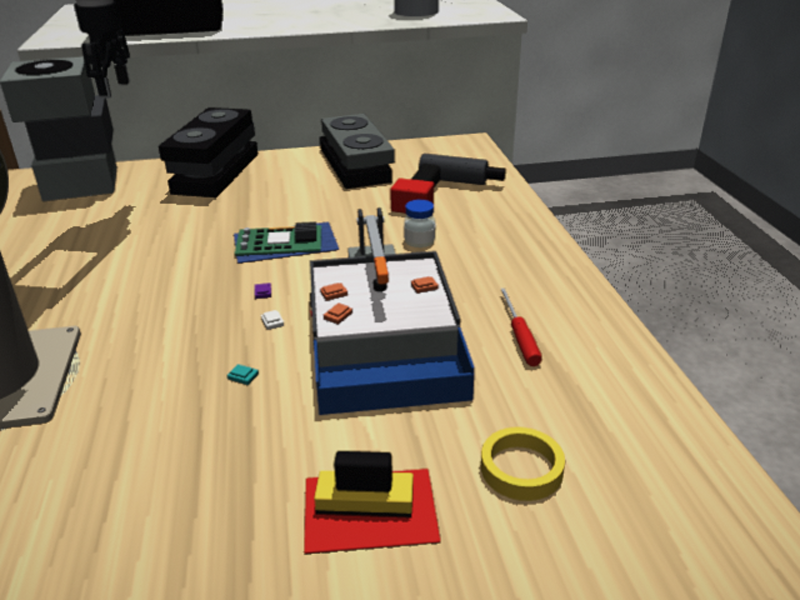

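```bash
python3 - <<'E'
from h import *
im=snapshot('top')[:,:,::-1]
a=cv2.resize(im[185:315,225:425],None,fx=4,fy=4,interpolation=cv2.INTER_CUBIC)
cv2.imwrite('pics/a.png',a)
b=cv2.resize(im[255:365,130:210],None,fx=5,fy=5,interpolation=cv2.INTER_CUBIC)
c=cv2.resize(im[245:330,455:525],None,fx=5,fy=5,interpolation=cv2.INTER_CUBIC)
o=np.zeros((550,750,3),np.uint8);o[:550,:400]=b;o[:425,400:750]=c
cv2.imwrite('pics/b.png',o)
E
```

```text
(no output)
```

View pics/a.png

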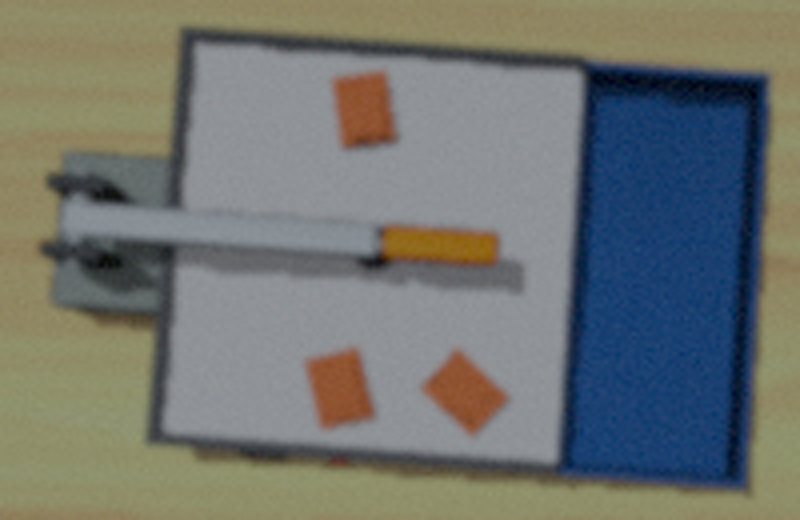

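View pics/b.png

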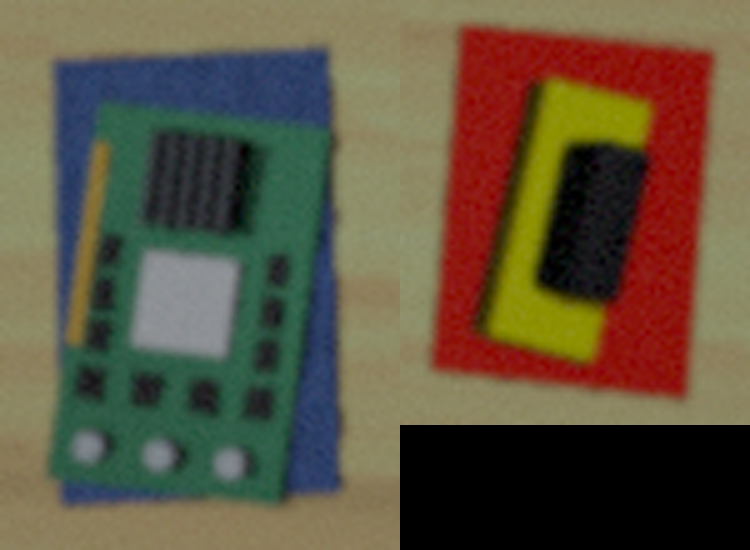

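```bash
python3 - <<'E'
from h import *
A=lambda p:[(225+(x-1.5)/4,185+(y-1.5)/4) for x,y in p]
B=lambda p:[(130+(x-2)/5,255+(y-2)/5) for x,y in p]
C=lambda p:[(455+(x-402)/5,245+(y-2)/5) for x,y in p]
c=unproj('top',A([(183,28),(585,58),(563,470),(150,440)]),70);print('st',c.round(1),c.mean(0))
d=c[3]-c[2];print(np.degrees(np.arctan2(d[1],d[0])),np.linalg.norm(d)); d=c[0]-c[1];print(np.degrees(np.arctan2(d[1],d[0])),np.linalg.norm(d)); d=c[1]-c[2];print(np.degrees(np.arctan2(d[1],d[0])),np.linalg.norm(d));d=c[0]-c[3];print(np.degrees(np.arctan2(d[1],d[0])),np.linalg.norm(d))
print('chips',unproj('top',A([(365,109),(339,388),(465,392)]),72).round(1))
for z in(118,140): print('handle',z,unproj('top',A([(384,244),(497,247),(65,218)]),z).round(1))
print('trough',unproj('top',A([(765,75),(747,488)]),50).round(1))
b=unproj('top',B([(100,102),(331,127),(283,502),(50,475)]),9);print('board',b.round(1),b.mean(0))
print('bd',np.linalg.norm(b[1]-b[0]),np.linalg.norm(b[0]-b[3]),[np.degrees(np.arctan2(*(v[[1,0]]))) for v in (b[0]-b[3],b[1]-b[2],b[0]-b[1],b[3]-b[2])])
print('chip',unproj('top',B([(185,303)]),13),'hs',unproj('top',B([(150,133),(248,133),(243,235),(145,225),(196,182)]),33).round(1))
p=unproj('top',C([(461,26),(713,52),(687,397),(434,368)]),4);print('pad',p.round(1),p.mean(0))
s=unproj('top',C([(543,78),(653,102),(595,362),(487,332)]),30);print('scr',s.round(1),s.mean(0),[np.degrees(np.arctan2(*(v[[1,0]]))) for v in (s[0]-s[3],s[1]-s[2])])
print('grip',unproj('top',C([(570,145),(648,152),(612,300),(538,290)]),74).mean(0))
E
```

```text
st [[687.4 124.8  70. ]
 [676.7 -79.2  70. ]
 [469.3 -71.6  70. ]
 [479.1 134.5  70. ]] [578.12670748  27.14090945  70.        ]
87.2774278988211 206.35739895730126
87.00172215133153 204.27550037694283
-2.0829515825388927 207.56254725209905
-2.6586061039846722 208.53270818132847
chips [[647.8  31.4  72. ]
 [507.2  40.8  72. ]
 [506.8 -22.   72. ]]
handle 118 [[576.2  19.6 118. ]
 [576.  -34.2 118. ]
 [585.  172.3 118. ]]
handle 140 [[574.4  19.4 140. ]
 [574.3 -33.1 140. ]
 [583.  168.2 140. ]]
trough [[ 673.6 -174.    50. ]
 [ 461.7 -166.8   50. ]]
board [[513.1 384.6   9. ]
 [504.9 285.3   9. ]
 [346.8 298.5   9. ]
 [355.6 397.5   9. ]] [430.08373968 341.49916992   9.        ]
bd 99.64762111839005 158.0773204428248 [np.float64(-4.6701688598516), np.float64(-4.759318238256246), np.float64(85.24792607491872), np.float64(84.94879271343927)]
chip [[429.22108098 342.68074858  13.        ]] hs [[500.6 354.   33. ]
 [501.6 313.2  33. ]
 [459.3 313.2  33. ]
 [462.5 354.2  33. ]
 [480.8 333.8  33. ]]
pad [[ 583.6 -292.8    4. ]
 [ 575.  -400.5    4. ]
 [ 428.3 -388.4    4. ]
 [ 437.8 -281.5    4. ]] [ 506.165257   -340.80237049    4.        ]
scr [[ 560.7 -319.1   30. ]
 [ 551.7 -364.7   30. ]
 [ 443.7 -340.3   30. ]
 [ 454.9 -295.8   30. ]] [ 502.75179612 -329.95608715   30.        ] [np.float64(-12.423895937415093), np.float64(-12.760873811077161)]
grip [ 501.72424962 -323.43951531   74.        ]
```

```bash
cat >> h.py <<'E'
O=np.array([578.,25.,0]); SY=-2.5
def st(x,y,z=0): a=np.radians(SY); return O+[x*np.cos(a)-y*np.sin(a),x*np.sin(a)+y*np.cos(a),z]
def plan(pos,yaw,n=None,tilt=0,m=.95,T=None):
    """rows from the current pose to pos, tool down with yaw (deg), tilt about tool y"""
    T=tcp(sense()) if T is None else T
    Rt=R.from_euler('xyz',[180,0,yaw],degrees=True)*R.from_euler('x',tilt,degrees=True)
    R0=R.from_matrix(T[:3,:3]); w=(R0.inv()*Rt).as_rotvec(); d=np.array(pos,float)-T[:3,3]
    n=n or int(np.ceil(max(np.linalg.norm(d)/30/m,np.linalg.norm(w)/.08/m)))
    rows=[]
    for i in range(n):
        r=np.r_[(R0*R.from_rotvec(w*i/n)).inv().apply(d/n)/30,w/n/.08]
        rows.append([round(float(v),2)+0. for v in r])
    for i in range(0,n,8): print(f'#{i}:',str(rows[i:i+8]).replace(' ',''))
E
python3 - <<'E'
from h import *
for a in (0,.05,.1,.2):
    P=[st(0,140-r*np.cos(a)-9*np.sin(a),118+r*np.sin(a)+9*np.cos(a)) for r in (145.5,200.5)]
    print(a,(proj('side',P)*1.25).round(0),((proj('top',P)-[225,185])*4).round(0))
plan([576.5,-12.5,230],87.5)
E
```

```text
0 [[379. 259.]
 [384. 278.]] [[383. 238.]
 [499. 245.]]
0.05 [[379. 255.]
 [384. 272.]] [[383. 236.]
 [501. 244.]]
0.1 [[379. 251.]
 [383. 266.]] [[383. 235.]
 [501. 242.]]
0.2 [[379. 242.]
 [383. 253.]] [[380. 232.]
 [499. 238.]]
#0: [[-0.72,-0.61,0.02,0.0,0.0,0.66],[-0.75,-0.57,0.02,0.0,0.0,0.66],[-0.78,-0.53,0.02,0.0,0.0,0.66],[-0.81,-0.48,0.02,0.0,0.0,0.66],[-0.83,-0.44,0.02,0.0,0.0,0.66],[-0.85,-0.4,0.02,0.0,0.0,0.66],[-0.87,-0.35,0.02,0.0,0.0,0.66],[-0.89,-0.3,0.02,0.0,0.0,0.66]]
#8: [[-0.91,-0.26,0.02,0.0,0.0,0.66],[-0.92,-0.21,0.02,0.0,0.0,0.66],[-0.93,-0.16,0.02,0.0,0.0,0.66],[-0.93,-0.11,0.02,0.0,0.0,0.66],[-0.94,-0.06,0.02,0.0,0.0,0.66],[-0.94,-0.01,0.02,0.0,0.0,0.66],[-0.94,0.04,0.02,0.0,0.0,0.66],[-0.94,0.09,0.02,0.0,0.0,0.66]]
#16: [[-0.93,0.14,0.02,0.0,0.0,0.66],[-0.92,0.18,0.02,0.0,0.0,0.66],[-0.91,0.23,0.02,0.0,0.0,0.66],[-0.9,0.28,0.02,0.0,0.0,0.66],[-0.88,0.33,0.02,0.0,0.0,0.66],[-0.86,0.37,0.02,0.0,0.0,0.66],[-0.84,0.42,0.02,0.0,0.0,0.66],[-0.82,0.46,0.02,0.0,0.0,0.66]]
#24: [[-0.79,0.5,0.02,0.0,0.0,0.66],[-0.77,0.55,0.02,0.0,0.0,0.66]]
```

apply_moves(
  deltas=[
    [-0.72, -0.61, 0.02, 0, 0, 0.66, 1],
    [-0.75, -0.57, 0.02, 0, 0, 0.66, 1],
    [-0.78, -0.53, 0.02, 0, 0, 0.66, 1],
    [-0.81, -0.48, 0.02, 0, 0, 0.66, 1],
    [-0.83, -0.44, 0.02, 0, 0, 0.66, 1],
    [-0.85, -0.4, 0.02, 0, 0, 0.66, 1],
    [-0.87, -0.35, 0.02, 0, 0, 0.66, 1],
    [-0.89, -0.3, 0.02, 0, 0, 0.66, 1],
  ],
)

```text
time: 1.15
tool_pos: [278.1, 398.3, 240.2]
tcp_rot: [-180.0, 0.0, 141.7]
ft_force: [0.5, 1.1, 0.2]
finger_gap: 85.2
grip_force: 0.0
```

apply_moves(
  deltas=[
    [-0.91, -0.26, 0.02, 0, 0, 0.66, 1],
    [-0.92, -0.21, 0.02, 0, 0, 0.66, 1],
    [-0.93, -0.16, 0.02, 0, 0, 0.66, 1],
    [-0.93, -0.11, 0.02, 0, 0, 0.66, 1],
    [-0.94, -0.06, 0.02, 0, 0, 0.66, 1],
    [-0.94, -0.01, 0.02, 0, 0, 0.66, 1],
    [-0.94, 0.04, 0.02, 0, 0, 0.66, 1],
    [-0.94, 0.09, 0.02, 0, 0, 0.66, 1],
  ],
)

```text
time: 2.15
tool_pos: [410.8, 215.3, 235.4]
tcp_rot: [-180.0, -0.0, 117.5]
ft_force: [0.2, -0.0, -0.6]
finger_gap: 85.2
grip_force: 0.0
```

apply_moves(
  deltas=[
    [-0.93, 0.14, 0.02, 0, 0, 0.66, 1],
    [-0.92, 0.18, 0.02, 0, 0, 0.66, 1],
    [-0.91, 0.23, 0.02, 0, 0, 0.66, 1],
    [-0.9, 0.28, 0.02, 0, 0, 0.66, 1],
    [-0.88, 0.33, 0.02, 0, 0, 0.66, 1],
    [-0.86, 0.37, 0.02, 0, 0, 0.66, 1],
    [-0.84, 0.42, 0.02, 0, 0, 0.66, 1],
    [-0.82, 0.46, 0.02, 0, 0, 0.66, 1],
  ],
)

```text
time: 3.15
tool_pos: [542.8, 32.6, 230.5]
tcp_rot: [-180.0, -0.0, 93.3]
ft_force: [0.4, -0.8, 0.9]
finger_gap: 85.7
grip_force: 0.0
```

apply_moves(
  deltas=[
    [-0.79, 0.5, 0.02, 0, 0, 0.66, 1],
    [-0.77, 0.55, 0.02, 0, 0, 0.66, 1],
    [0, 0, 0, 0, 0, 0, 1],
    [0, 0, 0, 0, 0, 0, 1],
  ],
)

```text
time: 3.65
tool_pos: [575.1, -12.0, 229.3]
tcp_rot: [-179.9, -0.0, 87.3]
ft_force: [0.6, 1.2, -0.0]
finger_gap: 85.4
grip_force: 0.0
```

```bash
python3 - <<'E'
from h import *
s=sense();print(s['time'],s['tool_pos'],s['tcp_rot'],s['ft_force']); save('wrist','w1.png')
plan([576.5,-12.5,113],87.5)
for n,p in dict(handle_end=st(0,-60.5,127),c1=[647.8,31.4,72],foot=st(0,0,68)).items(): print(n,proj('wrist',[p],s))
E
```

```text
3.65 [575.092654   -11.99834192 229.27542646] [-1.79941245e+02 -2.13014458e-02  8.73489242e+01] [ 6.33447098e-01  1.15132922e+00 -6.05619795e-05]
#0: [[-0.01,0.01,0.78,0.0,0.0,-0.01],[-0.01,0.01,0.78,0.0,0.0,-0.01],[-0.01,0.01,0.78,0.0,0.0,-0.01],[0.0,0.01,0.78,0.0,0.0,-0.01],[0.0,0.01,0.78,0.0,0.0,-0.01]]
handle_end [[320.3001097  280.71589311]]
c1 [[419.58399342 156.43494085]]
foot [[319.8673827 169.1145825]]
```

View pics/w1.png

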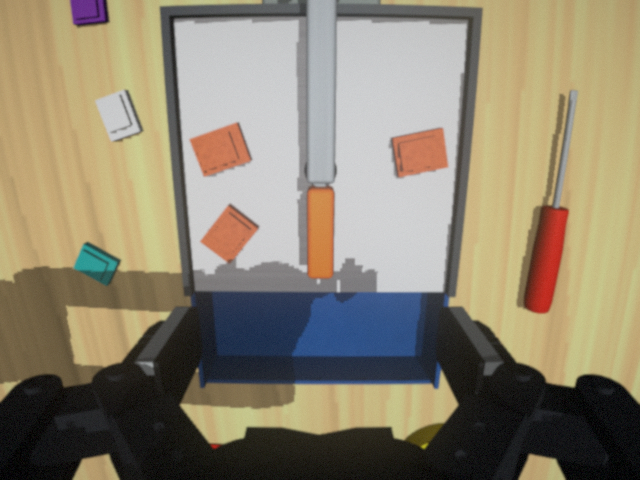

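The wrist picture confirms three brick chips at (220,148), (230,233) and (419,152). The lookalikes are purple (88,8), white (118,115) and turquoise (97,262). The orange handle is centred at (320,232), where predicted. In the top picture, the scraper is the yellow block with the black grip on the red pad at (614,358); the yellow tape roll is at (599,246) and the red-and-black gun at (155,228).

apply_moves(
  deltas=[
    [0, 0.02, 0.78, 0, 0, 0, 1],
    [0, 0.02, 0.78, 0, 0, 0, 1],
    [0, 0, 0.78, 0, 0, 0, 1],
    [0, 0, 0.78, 0, 0, 0, 1],
    [0, 0, 0.78, 0, 0, 0, 1],
    [0, 0, 0, 0, 0, 0, 0],
    [0, 0, 0, 0, 0, 0, 0],
    [0, 0, 0, 0, 0, 0, 0],
  ],
  grip_force=25,
)

```text
time: 4.7
tool_pos: [577.7, -12.3, 114.4]
tcp_rot: [179.9, 0.0, 87.3]
ft_force: [-0.7, 0.6, -0.2]
finger_gap: 32.5
grip_force: 0.0
```

apply_moves(
  deltas=[
    [0, 0, 0, 0, 0, 0, 0],
    [0, 0, 0, 0, 0, 0, 0],
  ],
)

```text
time: 4.95
tool_pos: [576.0, -12.4, 112.9]
tcp_rot: [-179.9, -0.0, 87.3]
ft_force: [-5.7, -0.1, 1.2]
finger_gap: 15.8
grip_force: 32.7
```

```bash
python3 - <<'E'
from h import *
s=sense();print(s['tool_pos'],s['finger_gap'],s['grip_force'],s['ft_force'])
# arc with tool vertical: grasp point = TCP + 5 up
r=178; A=np.linspace(0,1.85,16)[0:]
y=-r*np.cos(A); z=r*np.sin(A)
for dy,dz in zip(np.diff(y),np.diff(z)): print([round(dy/30,2),0,round(-dz/30,2)],end=',')
E
```

```text
[575.99136828 -12.35349201 112.87411508] 15.838908850382873 32.707606852054596 [-5.73075764 -0.06377818  1.23198987]
[np.float64(0.05), 0, np.float64(-0.73)],[np.float64(0.13), 0, np.float64(-0.72)],[np.float64(0.22), 0, np.float64(-0.7)],[np.float64(0.31), 0, np.float64(-0.66)],[np.float64(0.39), 0, np.float64(-0.62)],[np.float64(0.46), 0, np.float64(-0.57)],[np.float64(0.53), 0, np.float64(-0.51)],[np.float64(0.58), 0, np.float64(-0.44)],[np.float64(0.63), 0, np.float64(-0.36)],[np.float64(0.67), 0, np.float64(-0.28)],[np.float64(0.7), 0, np.float64(-0.2)],[np.float64(0.72), 0, np.float64(-0.11)],[np.float64(0.73), 0, np.float64(-0.02)],[np.float64(0.73), 0, np.float64(0.07)],[np.float64(0.71), 0, np.float64(0.16)],
```

apply_moves(
  deltas=[
    [0.05, 0, -0.73, 0, 0, 0, 0],
    [0.13, 0, -0.72, 0, 0, 0, 0],
    [0.22, 0, -0.7, 0, 0, 0, 0],
    [0.31, 0, -0.66, 0, 0, 0, 0],
    [0.39, 0, -0.62, 0, 0, 0, 0],
    [0.46, 0, -0.57, 0, 0, 0, 0],
    [0.53, 0, -0.51, 0, 0, 0, 0],
    [0.58, 0, -0.44, 0, 0, 0, 0],
  ],
)

```text
time: 5.95
tool_pos: [580.0, 68.4, 261.8]
tcp_rot: [-179.9, 0.0, 87.3]
ft_force: [-2.5, 0.6, -8.6]
finger_gap: 15.5
grip_force: 33.3
```

apply_moves(
  deltas=[
    [0.63, 0, -0.36, 0, 0, 0, 0],
    [0.67, 0, -0.28, 0, 0, 0, 0],
    [0.7, 0, -0.2, 0, 0, 0, 0],
    [0.72, 0, -0.11, 0, 0, 0, 0],
    [0.73, 0, -0.02, 0, 0, 0, 0],
    [0.73, 0, 0.07, 0, 0, 0, 0],
    [0.71, 0, 0.16, 0, 0, 0, 0],
    [0, 0, 0, 0, 0, 0, 0],
  ],
)

```text
time: 6.95
tool_pos: [587.4, 216.6, 284.9]
tcp_rot: [179.9, -0.1, 87.5]
ft_force: [-3.9, 3.9, 3.6]
finger_gap: 15.5
grip_force: 37.0
```

```bash
python3 - <<'E'
from h import *
s=sense();print(s['tool_pos'],s['tcp_rot'],s['finger_gap'],s['grip_force'],s['ft_force'])
save('side','s1.png',(180,60,260,260),2.2)
E
```

```text
[587.42725012 216.56785309 284.91654885] [ 1.79902659e+02 -1.10027013e-01  8.74598166e+01] 15.484791400843964 36.99703574180603 [-3.88801152  3.91939704  3.57561007]
```

View pics/s1.png

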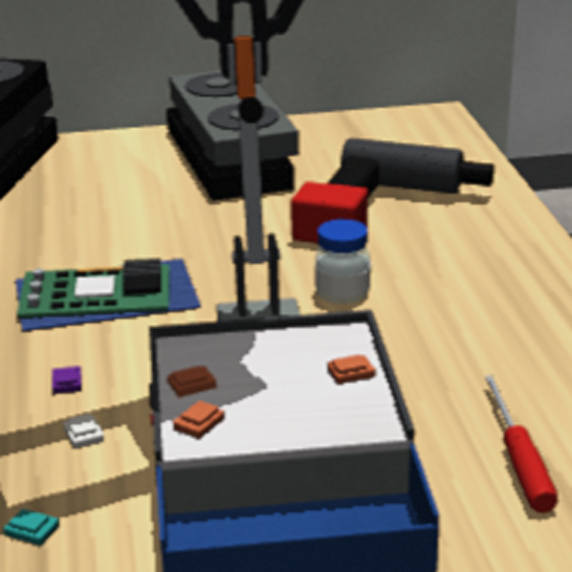

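apply_moves(
  deltas=[
    [0, 0, 0, 0, 0, 0, 1],
    [0, 0, 0, 0, 0, 0, 1],
    [0, 0, -0.2, 0, 0, 0, 1],
    [0, 0, -0.6, 0, 0, 0, 1],
    [0, 0, -0.8, 0, 0, 0, 1],
    [-0.1, 0, -0.7, 0, 0, 0, 1],
  ],
)

```text
time: 7.75
tool_pos: [587.5, 211.1, 355.0]
tcp_rot: [179.9, -0.0, 87.3]
ft_force: [0.2, -0.5, -0.7]
finger_gap: 84.9
grip_force: 0.0
```

```bash
python3 - <<'E'
from h import *
s=sense();print(s['tool_pos'],s['ft_force'])
plan([502.3,-327,200],167.5)
E
```

```text
[587.50431466 211.12668084 354.9502379 ] [ 0.22701035 -0.5207502  -0.70332574]
#0: [[-0.9,-0.1,0.26,0.0,0.0,-0.87],[-0.89,-0.16,0.26,0.0,0.0,-0.87],[-0.88,-0.23,0.26,0.0,0.0,-0.87],[-0.86,-0.29,0.26,0.0,0.0,-0.87],[-0.84,-0.35,0.26,0.0,0.0,-0.87],[-0.81,-0.4,0.26,0.0,0.0,-0.87],[-0.78,-0.46,0.26,0.0,0.0,-0.87],[-0.75,-0.51,0.26,0.0,0.0,-0.87]]
#8: [[-0.71,-0.56,0.26,0.0,0.0,-0.87],[-0.67,-0.61,0.26,0.0,0.0,-0.87],[-0.63,-0.66,0.26,0.0,0.0,-0.87],[-0.58,-0.7,0.26,0.0,0.0,-0.87],[-0.53,-0.74,0.26,0.0,0.0,-0.87],[-0.48,-0.77,0.26,0.0,0.0,-0.87],[-0.42,-0.81,0.26,0.0,0.0,-0.87],[-0.36,-0.83,0.26,0.0,0.0,-0.87]]
#16: [[-0.3,-0.86,0.26,0.0,0.0,-0.87],[-0.24,-0.87,0.26,0.0,0.0,-0.87],[-0.18,-0.89,0.26,0.0,0.0,-0.87],[-0.12,-0.9,0.26,0.0,0.0,-0.87]]
```

apply_moves(
  deltas=[
    [-0.9, -0.1, 0.26, 0, 0, -0.87, 1],
    [-0.89, -0.16, 0.26, 0, 0, -0.87, 1],
    [-0.88, -0.23, 0.26, 0, 0, -0.87, 1],
    [-0.86, -0.29, 0.26, 0, 0, -0.87, 1],
    [-0.84, -0.35, 0.26, 0, 0, -0.87, 1],
    [-0.81, -0.4, 0.26, 0, 0, -0.87, 1],
    [-0.78, -0.46, 0.26, 0, 0, -0.87, 1],
    [-0.75, -0.51, 0.26, 0, 0, -0.87, 1],
  ],
)

```text
time: 8.75
tool_pos: [552.7, -4.8, 291.2]
tcp_rot: [179.9, 0.0, 119.3]
ft_force: [0.0, -0.1, -0.9]
finger_gap: 85.6
grip_force: 0.0
```

apply_moves(
  deltas=[
    [-0.71, -0.56, 0.26, 0, 0, -0.87, 1],
    [-0.67, -0.61, 0.26, 0, 0, -0.87, 1],
    [-0.63, -0.66, 0.26, 0, 0, -0.87, 1],
    [-0.58, -0.7, 0.26, 0, 0, -0.87, 1],
    [-0.53, -0.74, 0.26, 0, 0, -0.87, 1],
    [-0.48, -0.77, 0.26, 0, 0, -0.87, 1],
    [-0.42, -0.81, 0.26, 0, 0, -0.87, 1],
    [-0.36, -0.83, 0.26, 0, 0, -0.87, 1],
  ],
)

```text
time: 9.75
tool_pos: [517.9, -220.2, 228.8]
tcp_rot: [-180.0, 0.1, 151.2]
ft_force: [0.1, 0.3, 0.3]
finger_gap: 85.3
grip_force: 0.0
```

apply_moves(
  deltas=[
    [-0.3, -0.86, 0.26, 0, 0, -0.87, 1],
    [-0.24, -0.87, 0.26, 0, 0, -0.87, 1],
    [-0.18, -0.89, 0.26, 0, 0, -0.87, 1],
    [-0.12, -0.9, 0.26, 0, 0, -0.87, 1],
    [0, 0, 0, 0, 0, 0, 1],
    [0, 0, 0, 0, 0, 0, 1],
  ],
)

```text
time: 10.5
tool_pos: [500.2, -326.2, 197.3]
tcp_rot: [180.0, 0.0, 167.0]
ft_force: [-0.0, -0.2, 0.6]
finger_gap: 85.2
grip_force: 0.0
```

```bash
python3 - <<'E'
from h import *
s=sense();print(s['tool_pos'],s['tcp_rot']); save('wrist','w2.png')
E
```

```text
[ 500.16666468 -326.2407602   197.26964693] [1.79999507e+02 4.28685923e-02 1.66995942e+02]
```

View pics/w2.png

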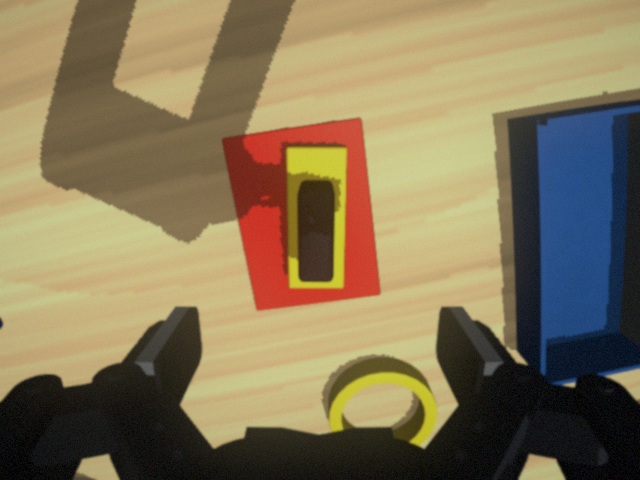

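```bash
python3 - <<'E'
from h import *
s=sense()
g=unproj('wrist',[(298,183),(336,183),(333,281),(299,281)],74,s);print(g.round(1),g.mean(0))
y=unproj('wrist',[(287,146),(347,146),(344,288),(289,288)],30,s);print(y.round(1),y.mean(0))
p=unproj('wrist',[(222,139),(360,118),(381,294),(257,310)],4,s);print(p.round(1),p.mean(0))
for a,b in((0,3),(1,2)): print([np.degrees(np.arctan2(*((q[a]-q[b])[[1,0]]))) for q in(g,y,p)])
c=(g.mean(0)+y.mean(0))/2
print(c);plan([c[0],c[1],51],167)
E
```

```text
[[ 465.6 -331.    74. ]
 [ 470.9 -308.    74. ]
 [ 534.6 -323.8   74. ]
 [ 529.5 -345.9   74. ]] [ 500.15673837 -327.1633593    74.        ]
[[ 444.4 -336.1   30. ]
 [ 454.  -294.4   30. ]
 [ 560.9 -319.1   30. ]
 [ 551.2 -361.4   30. ]] [ 502.6080727  -327.72017902   30.        ]
[[ 429.  -386.2    4. ]
 [ 437.7 -279.     4. ]
 [ 585.3 -289.9    4. ]
 [ 576.1 -398.4    4. ]] [ 506.99729206 -338.38160252    4.        ]
[np.float64(166.84239330450293), np.float64(166.66471510615904), np.float64(175.26139344702108)]
[np.float64(166.0487988521018), np.float64(166.9815352412636), np.float64(175.76653778744912)]
[ 501.38240553 -327.44176916   52.        ]
#0: [[-0.01,-0.01,0.81,0.0,0.0,0.0],[-0.01,-0.01,0.81,0.0,0.0,0.0],[-0.01,-0.01,0.81,0.0,0.0,0.0],[-0.01,-0.01,0.81,0.0,0.0,0.0],[-0.01,-0.01,0.81,0.0,0.0,0.0],[-0.01,-0.01,0.81,0.0,0.0,0.0]]
```

apply_moves(
  deltas=[
    [-0.01, -0.01, 0.81, 0, 0, 0, 1],
    [-0.01, -0.01, 0.81, 0, 0, 0, 1],
    [-0.01, -0.01, 0.81, 0, 0, 0, 1],
    [0, 0, 0.81, 0, 0, 0, 1],
    [0, 0, 0.81, 0, 0, 0, 1],
    [0, 0, 0.81, 0, 0, 0, 1],
    [0, 0, 0, 0, 0, 0, 0],
    [0, 0, 0, 0, 0, 0, 0],
  ],
  grip_force=90,
)

```text
time: 11.55
tool_pos: [501.4, -327.3, 52.0]
tcp_rot: [-180.0, 0.1, 167.1]
ft_force: [-0.3, 0.2, -0.6]
finger_gap: 51.7
grip_force: 0.0
```

apply_moves(
  deltas=[
    [0, 0, 0, 0, 0, 0, 0],
    [0, 0, 0, 0, 0, 0, 0],
    [0, 0, 0, 0, 0, 0, 0],
  ],
)

```text
time: 11.92
tool_pos: [501.5, -328.0, 52.3]
tcp_rot: [-179.9, 0.1, 167.1]
ft_force: [-0.2, -0.0, 7.0]
finger_gap: 22.8
grip_force: 88.1
```

```bash
python3 - <<'E'
from h import *
s=sense();T=tcp(s);print(s['tool_pos'],s['tcp_rot'],s['ft_force'],s['grip_force'])
# lift to 160, then to station (-40,68) at z 160, scraper x along station x => yaw = tool yaw + (SY+13.2)
T[2,3]=171
p=st(-40,66,0); print(p, np.linalg.norm(p-T[:3,3]))
plan([p[0],p[1],171],167+(SY+13.2),T=T)
E
```

```text
[ 501.50501798 -327.96122938   52.30480576] [-1.79949926e+02  1.35567638e-01  1.67073982e+02] [-0.17559897 -0.02254675  7.04434656] 88.11909198760986
[540.9169507   92.68195812   0.        ] 455.77954279696394
#0: [[0.12,0.93,0.0,0.0,0.0,-0.15],[0.11,0.93,0.0,0.0,0.0,-0.15],[0.1,0.93,0.0,0.0,0.0,-0.15],[0.09,0.93,0.0,0.0,0.0,-0.15],[0.08,0.94,0.0,0.0,0.0,-0.15],[0.07,0.94,0.0,0.0,0.0,-0.15],[0.05,0.94,0.0,0.0,0.0,-0.15],[0.04,0.94,0.0,0.0,0.0,-0.15]]
#8: [[0.03,0.94,0.0,0.0,0.0,-0.15],[0.02,0.94,0.0,0.0,0.0,-0.15],[0.01,0.94,0.0,0.0,0.0,-0.15],[0.0,0.94,0.0,0.0,0.0,-0.15],[-0.02,0.94,0.0,0.0,0.0,-0.15],[-0.03,0.94,0.0,0.0,0.0,-0.15],[-0.04,0.94,0.0,0.0,0.0,-0.15]]
```

apply_moves(
  deltas=[
    [0, 0, -0.4, 0, 0, 0, 0],
    [0, 0, -0.8, 0, 0, 0, 0],
    [0, 0, -0.9, 0, 0, 0, 0],
    [0, 0, -0.9, 0, 0, 0, 0],
    [0, 0, -0.9, 0, 0, 0, 0],
    [0.12, 0.93, 0, 0, 0, -0.15, 0],
    [0.11, 0.93, 0, 0, 0, -0.15, 0],
    [0.1, 0.93, 0, 0, 0, -0.15, 0],
  ],
)

```text
time: 12.92
tool_pos: [508.4, -242.6, 168.0]
tcp_rot: [180.0, -0.0, 169.1]
ft_force: [0.0, 0.0, -2.2]
finger_gap: 23.0
grip_force: 88.5
```

apply_moves(
  deltas=[
    [0.09, 0.93, 0, 0, 0, -0.15, 0],
    [0.08, 0.94, 0, 0, 0, -0.15, 0],
    [0.07, 0.94, 0, 0, 0, -0.15, 0],
    [0.05, 0.94, 0, 0, 0, -0.15, 0],
    [0.04, 0.94, 0, 0, 0, -0.15, 0],
    [0.03, 0.94, 0, 0, 0, -0.15, 0],
    [0.02, 0.94, 0, 0, 0, -0.15, 0],
    [0.01, 0.94, 0, 0, 0, -0.15, 0],
  ],
)

```text
time: 13.92
tool_pos: [530.0, -17.9, 168.0]
tcp_rot: [-180.0, -0.0, 174.7]
ft_force: [-0.8, 0.7, -1.5]
finger_gap: 22.8
grip_force: 88.6
```

apply_moves(
  deltas=[
    [0, 0.94, 0, 0, 0, -0.15, 0],
    [-0.02, 0.94, 0, 0, 0, -0.15, 0],
    [-0.03, 0.94, 0, 0, 0, -0.15, 0],
    [-0.04, 0.94, 0, 0, 0, -0.15, 0],
    [0, 0, 0, 0, 0, 0, 0],
    [0, 0, 0, 0, 0, 0, 0],
  ],
)

```text
time: 14.68
tool_pos: [541.2, 93.1, 167.7]
tcp_rot: [-180.0, -0.0, 177.4]
ft_force: [-1.2, -0.4, -2.3]
finger_gap: 23.2
grip_force: 90.5
```

```bash
python3 - <<'E'
from h import *
s=sense();print(s['tool_pos'],s['tcp_rot'],s['finger_gap'],s['grip_force'],s['ft_force'])
save('wrist','w3.png')
p=st(-40,66)
plan([p[0],p[1],109],178)
E
```

```text
[541.20378299  93.14010106 167.70966331] [-1.79972409e+02 -1.30669192e-02  1.77397713e+02] 23.212646906532417 90.5319607257843 [-1.16202643 -0.4263699  -2.34186179]
#0: [[0.0,0.0,0.65,0.0,0.0,-0.05],[0.0,0.0,0.65,0.0,0.0,-0.05],[0.0,0.0,0.65,0.0,0.0,-0.05]]
```

View pics/w3.png

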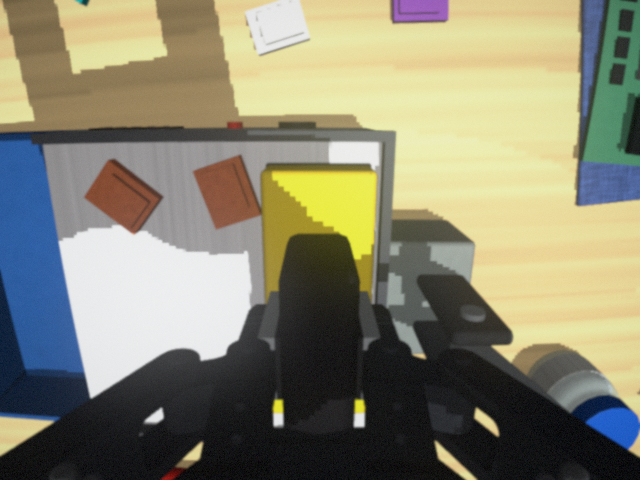

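apply_moves(
  deltas=[
    [0, 0, 0.6, 0, 0, 0, 0],
    [0, 0, 0.6, 0, 0, 0, 0],
    [0, 0, 0.5, 0, 0, 0, 0],
    [0, 0, 0.22, 0, 0, 0, 0],
    [0, 0, 0.05, 0, 0, 0, 0],
    [0, 0, 0, 0, 0, 0, 0],
  ],
)

```text
time: 15.48
tool_pos: [541.6, 93.5, 108.5]
tcp_rot: [180.0, 0.0, 177.4]
ft_force: [-1.6, -0.8, -2.9]
finger_gap: 23.0
grip_force: 90.8
```

apply_moves(
  deltas=[
    [0, 0, 0.04, 0, 0, 0, 0],
    [0, -0.3, 0.01, 0, 0, 0, 0],
    [0, -0.5, 0, 0, 0, 0, 0],
    [0, -0.5, 0, 0, 0, 0, 0],
    [0, -0.5, 0, 0, 0, 0, 0],
    [0, -0.5, 0, 0, 0, 0, 0],
    [0, -0.5, 0, 0, 0, 0, 0],
    [0, -0.5, 0, 0, 0, 0, 0],
  ],
)

```text
time: 16.48
tool_pos: [537.9, -5.4, 108.2]
tcp_rot: [179.9, 0.2, 177.4]
ft_force: [-0.1, 5.0, 6.4]
finger_gap: 23.1
grip_force: 92.2
```

apply_moves(
  deltas=[
    [0, -0.5, 0, 0, 0, 0, 0],
    [0, -0.5, 0, 0, 0, 0, 0],
    [0, -0.5, 0, 0, 0, 0, 0],
    [0, -0.5, 0, 0, 0, 0, 0],
    [0, 0, 0, 0, 0, 0, 0],
    [0, 0, 0, 0, 0, 0, 0],
  ],
)

```text
time: 17.23
tool_pos: [535.1, -66.9, 108.3]
tcp_rot: [-179.9, 0.1, 177.3]
ft_force: [-1.1, -1.6, 6.6]
finger_gap: 22.9
grip_force: 92.1
```

```bash
python3 - <<'E'
from h import *
s=sense();print(s['tool_pos'],s['tcp_rot'],s['finger_gap'],s['grip_force'],s['ft_force'])
im=np.hstack([snapshot('wrist')[:,:,::-1][:,:480],cv2.resize(snapshot('side')[150:350,180:400,::-1],None,fx=1.45,fy=2,interpolation=cv2.INTER_CUBIC)[:400] if 0 else cv2.copyMakeBorder(cv2.resize(snapshot('side')[150:350,200:400,::-1],(320,320)),0,160,0,0,cv2.BORDER_CONSTANT)])
cv2.imwrite('pics/w4.png',im)
E
```

```text
[535.05693729 -66.93442044 108.31969076] [-1.79896886e+02  1.44136379e-01  1.77345413e+02] 22.93289744043378 92.08046793937683 [-1.05437086 -1.63367953  6.57113893]
```

View pics/w4.png

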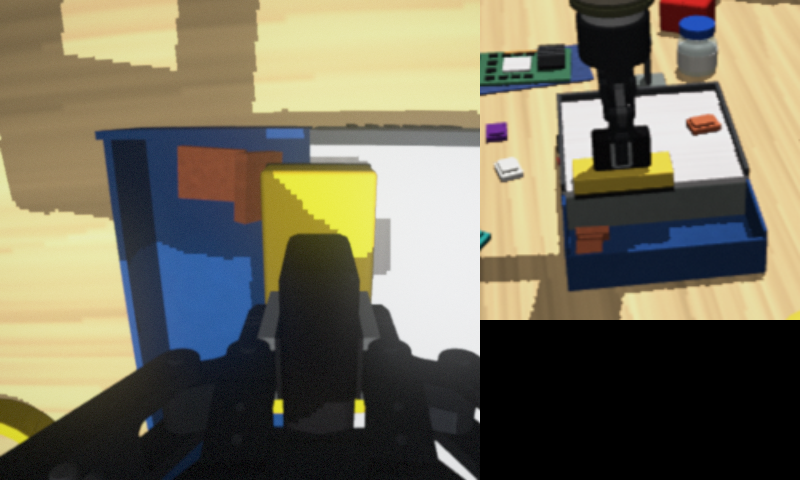

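```bash
python3 - <<'E'
from h import *
T=tcp(sense()); T[2,3]=153
p=st(41,66); print(p)
plan([p[0],p[1],153],177.4,T=T)
E
```

```text
[621.83985665  89.14878774   0.        ]
#0: [[-0.38,0.76,0.0,0.0,0.0,0.0],[-0.38,0.76,0.0,0.0,0.0,0.0],[-0.38,0.76,0.0,0.0,0.0,0.0],[-0.38,0.76,0.0,0.0,0.0,0.0],[-0.38,0.76,0.0,0.0,0.0,0.0],[-0.38,0.76,0.0,0.0,0.0,0.0],[-0.38,0.76,0.0,0.0,0.0,0.0]]
```

apply_moves(
  deltas=[
    [0, 0, -0.7, 0, 0, 0, 0],
    [0, 0, -0.8, 0, 0, 0, 0],
    [-0.44, 0.87, 0, 0, 0, 0, 0],
    [-0.44, 0.87, 0, 0, 0, 0, 0],
    [-0.44, 0.87, 0, 0, 0, 0, 0],
    [-0.44, 0.87, 0, 0, 0, 0, 0],
    [-0.44, 0.87, 0, 0, 0, 0, 0],
    [-0.44, 0.87, 0, 0, 0, 0, 0],
  ],
)

```text
time: 18.32
tool_pos: [620.5, 87.4, 151.2]
tcp_rot: [-180.0, -0.1, 177.4]
ft_force: [0.9, -0.1, -1.9]
finger_gap: 22.8
grip_force: 90.8
```

apply_moves(
  deltas=[
    [0, 0, 0, 0, 0, 0, 0],
    [0, 0, 0.6, 0, 0, 0, 0],
    [0, 0, 0.6, 0, 0, 0, 0],
    [0, 0, 0.25, 0, 0, 0, 0],
    [0, 0, 0.05, 0, 0, 0, 0],
    [0, 0, 0, 0, 0, 0, 0],
  ],
)

```text
time: 19.08
tool_pos: [619.5, 86.6, 108.4]
tcp_rot: [-180.0, -0.1, 177.4]
ft_force: [-13.1, -3.2, 16.5]
finger_gap: 23.1
grip_force: 93.3
```

apply_moves(
  deltas=[
    [0.07, 0, -0.02, 0, 0, 0, 0],
    [0, -0.3, 0, 0, 0, 0, 0],
    [0, -0.5, 0, 0, 0, 0, 0],
    [0, -0.5, 0, 0, 0, 0, 0],
    [0, -0.5, 0, 0, 0, 0, 0],
    [0, -0.5, 0, 0, 0, 0, 0],
    [0, -0.5, 0, 0, 0, 0, 0],
    [0, -0.5, 0, 0, 0, 0, 0],
  ],
)

```text
time: 20.08
tool_pos: [614.3, -11.0, 108.3]
tcp_rot: [179.9, 0.1, 177.4]
ft_force: [0.3, 5.7, 6.4]
finger_gap: 23.0
grip_force: 92.2
```

apply_moves(
  deltas=[
    [0, -0.5, 0, 0, 0, 0, 0],
    [0, -0.5, 0, 0, 0, 0, 0],
    [0, -0.5, 0, 0, 0, 0, 0],
    [0, -0.5, 0, 0, 0, 0, 0],
    [0, 0, 0, 0, 0, 0, 0],
    [0, 0, 0, 0, 0, 0, 0],
  ],
)

```text
time: 20.82
tool_pos: [611.4, -72.6, 108.3]
tcp_rot: [-179.9, 0.1, 177.3]
ft_force: [0.6, -2.0, 6.3]
finger_gap: 23.0
grip_force: 92.1
```

```bash
python3 - <<'E'
from h import *
T=tcp(sense()); T[2,3]=168
plan([506.1,-340.2,168],167+9.5,T=T)
E
```

```text
#0: [[0.28,-0.82,0.0,0.0,0.0,0.02],[0.28,-0.83,0.0,0.0,0.0,0.02],[0.28,-0.83,0.0,0.0,0.0,0.02],[0.28,-0.83,0.0,0.0,0.0,0.02],[0.28,-0.83,0.0,0.0,0.0,0.02],[0.28,-0.83,0.0,0.0,0.0,0.02],[0.27,-0.83,0.0,0.0,0.0,0.02],[0.27,-0.83,0.0,0.0,0.0,0.02]]
#8: [[0.27,-0.83,0.0,0.0,0.0,0.02],[0.27,-0.83,0.0,0.0,0.0,0.02],[0.27,-0.83,0.0,0.0,0.0,0.02]]
```

apply_moves(
  deltas=[
    [0, 0, -0.7, 0, 0, 0, 0],
    [0, 0, -0.8, 0, 0, 0, 0],
    [0, 0, -0.5, 0, 0, 0, 0],
    [0.28, -0.83, 0, 0, 0, 0.02, 0],
    [0.28, -0.83, 0, 0, 0, 0.02, 0],
    [0.28, -0.83, 0, 0, 0, 0.02, 0],
    [0.28, -0.83, 0, 0, 0, 0.02, 0],
    [0.28, -0.83, 0, 0, 0, 0.02, 0],
  ],
)

```text
time: 21.82
tool_pos: [562.4, -194.2, 167.6]
tcp_rot: [180.0, -0.0, 176.9]
ft_force: [1.2, -0.0, -1.7]
finger_gap: 22.7
grip_force: 90.9
```

```bash
cat >> h.py <<'E'
def chips():
    for n in ('top','side'):
        im=snapshot(n); h=cv2.cvtColor(im,cv2.COLOR_RGB2HSV)
        m=((h[...,0]>=3)&(h[...,0]<=13)&(h[...,1]>110)&(h[...,2]>50)).astype(np.uint8)
        k,_,S,c=cv2.connectedComponentsWithStats(m)
        for i in range(1,k):
            if S[i,4]>25:
                a=np.radians(SY); q=unproj(n,[c[i]],72)[0]-O
                print(n,c[i].round(),S[i,4],'station xy if on plate',(q[0]*np.cos(a)+q[1]*np.sin(a)).round(),(-q[0]*np.sin(a)+q[1]*np.cos(a)).round())
E
python3 - <<'E'
from h import *
chips()
E
```

```text
top [368. 155.] 202 station xy if on plate 192.0 -88.0
top [127. 164.] 69 station xy if on plate 141.0 401.0
top [110. 193.] 66 station xy if on plate 80.0 429.0
top [388. 222.] 209 station xy if on plate 59.0 -137.0
top [203. 229.] 77 station xy if on plate 20.0 235.0
top [475. 279.] 29 station xy if on plate -44.0 -316.0
top [494. 311.] 243 station xy if on plate -104.0 -356.0
top [384. 291.] 347 station xy if on plate -79.0 -136.0
top [469. 293.] 27 station xy if on plate -73.0 -304.0
side [425. 276.] 70 station xy if on plate 186.0 -177.0
side [412. 266.] 27 station xy if on plate 171.0 -146.0
side [351. 295.] 201 station xy if on plate 53.0 -209.0
side [269. 298.] 307 station xy if on plate -80.0 -198.0
side [294. 394.] 253 station xy if on plate -60.0 -406.0
side [286. 439.] 61 station xy if on plate -77.0 -476.0
```

apply_moves(
  deltas=[
    [0.28, -0.83, 0, 0, 0, 0.02, 0],
    [0.27, -0.83, 0, 0, 0, 0.02, 0],
    [0.27, -0.83, 0, 0, 0, 0.02, 0],
    [0.27, -0.83, 0, 0, 0, 0.02, 0],
    [0.27, -0.83, 0, 0, 0, 0.02, 0],
    [0.27, -0.8, 0, 0, 0, 0.02, 0],
    [0, 0, 0, 0, 0, 0, 0],
    [0, 0, 0.4, 0, 0, 0, 0],
  ],
)

```text
time: 22.92
tool_pos: [506.6, -338.8, 156.3]
tcp_rot: [-180.0, 0.1, 176.4]
ft_force: [0.8, 0.3, -2.6]
finger_gap: 22.9
grip_force: 90.8
```

apply_moves(
  deltas=[
    [0, 0, 0.8, 0, 0, 0, 0],
    [0, 0, 0.8, 0, 0, 0, 0],
    [0, 0, 0.8, 0, 0, 0, 0],
    [0, 0, 0.6, 0, 0, 0, 0],
    [0, 0, 0.3, 0, 0, 0, 0],
    [0, 0, 0.1, 0, 0, 0, 0],
    [0, 0, 0, 0, 0, 0, 0],
  ],
)

```text
time: 23.8
tool_pos: [506.1, -339.2, 54.2]
tcp_rot: [-180.0, 0.0, 176.4]
ft_force: [0.1, -0.1, -2.2]
finger_gap: 23.5
grip_force: 90.8
```

Lower the last 2 mm, release, rise.

apply_moves(
  deltas=[
    [0, 0, 0.06, 0, 0, 0, 0],
    [0, 0, 0.01, 0, 0, 0, 0],
    [0, 0, 0, 0, 0, 0, 1],
    [0, 0, 0, 0, 0, 0, 1],
    [0, 0, 0, 0, 0, 0, 1],
    [0, 0, -0.5, 0, 0, 0, 1],
    [0, 0, -0.9, 0, 0, 0, 1],
    [0, 0, -0.9, 0, 0, 0, 1],
  ],
)

```text
time: 24.8
tool_pos: [505.8, -339.1, 122.3]
tcp_rot: [-180.0, 0.0, 176.4]
ft_force: [-0.7, 0.2, 0.8]
finger_gap: 85.7
grip_force: 0.0
```

```bash
python3 - <<'E'
from h import *
T=tcp(sense()); print(T[:3,3]); T[2,3]=198
# carry over to hover before board, away from upright lever (x~595,y~195): go via x 440
plan([440,330,235],175,T=T,m=.97)
E
```

```text
[ 505.81485007 -339.06793868  122.29493175]
#0: [[0.15,0.92,-0.05,0.0,0.0,0.01],[0.15,0.92,-0.05,0.0,0.0,0.01],[0.15,0.92,-0.05,0.0,0.0,0.01],[0.15,0.92,-0.05,0.0,0.0,0.01],[0.15,0.92,-0.05,0.0,0.0,0.01],[0.15,0.92,-0.05,0.0,0.0,0.01],[0.16,0.92,-0.05,0.0,0.0,0.01],[0.16,0.92,-0.05,0.0,0.0,0.01]]
#8: [[0.16,0.92,-0.05,0.0,0.0,0.01],[0.16,0.92,-0.05,0.0,0.0,0.01],[0.16,0.92,-0.05,0.0,0.0,0.01],[0.16,0.92,-0.05,0.0,0.0,0.01],[0.16,0.92,-0.05,0.0,0.0,0.01],[0.16,0.92,-0.05,0.0,0.0,0.01],[0.16,0.92,-0.05,0.0,0.0,0.01],[0.16,0.92,-0.05,0.0,0.0,0.01]]
#16: [[0.16,0.92,-0.05,0.0,0.0,0.01],[0.17,0.92,-0.05,0.0,0.0,0.01],[0.17,0.92,-0.05,0.0,0.0,0.01],[0.17,0.92,-0.05,0.0,0.0,0.01],[0.17,0.92,-0.05,0.0,0.0,0.01],[0.17,0.92,-0.05,0.0,0.0,0.01],[0.17,0.92,-0.05,0.0,0.0,0.01],[0.17,0.92,-0.05,0.0,0.0,0.01]]
```

apply_moves(
  deltas=[
    [0, 0, -0.9, 0, 0, 0, 1],
    [0.15, 0.92, -0.8, 0, 0, 0, 1],
    [0.15, 0.92, -0.8, 0, 0, 0, 1],
    [0.15, 0.92, -0.2, 0, 0, 0, 1],
    [0.15, 0.92, -0.05, 0, 0, 0, 1],
    [0.15, 0.92, -0.05, 0, 0, 0, 1],
    [0.15, 0.92, -0.05, 0, 0, 0, 1],
    [0.15, 0.92, -0.05, 0, 0, 0.02, 1],
  ],
)

```text
time: 25.8
tool_pos: [486.5, -143.4, 208.9]
tcp_rot: [-180.0, 0.1, 176.3]
ft_force: [-0.4, 0.6, 0.5]
finger_gap: 85.4
grip_force: 0.0
```

apply_moves(
  deltas=[
    [0.16, 0.92, -0.05, 0, 0, 0, 1],
    [0.16, 0.92, -0.05, 0, 0, 0.02, 1],
    [0.16, 0.92, -0.05, 0, 0, 0.02, 1],
    [0.16, 0.92, -0.05, 0, 0, 0.02, 1],
    [0.16, 0.92, -0.05, 0, 0, 0.02, 1],
    [0.16, 0.92, -0.05, 0, 0, 0.02, 1],
    [0.16, 0.92, -0.05, 0, 0, 0.02, 1],
    [0.16, 0.92, -0.05, 0, 0, 0.02, 1],
  ],
)

```text
time: 26.8
tool_pos: [463.4, 79.7, 220.9]
tcp_rot: [180.0, 0.1, 175.6]
ft_force: [0.9, -0.2, -0.3]
finger_gap: 85.4
grip_force: 0.0
```

apply_moves(
  deltas=[
    [0.16, 0.92, -0.05, 0, 0, 0.02, 1],
    [0.17, 0.92, -0.05, 0, 0, 0.02, 1],
    [0.17, 0.92, -0.05, 0, 0, 0.02, 1],
    [0.17, 0.92, -0.05, 0, 0, 0.02, 1],
    [0.17, 0.92, -0.05, 0, 0, 0.02, 1],
    [0.17, 0.92, -0.05, 0, 0, 0.02, 1],
    [0.17, 0.92, 0, 0, 0, 0.02, 1],
    [0, 0, 0, 0, 0, 0, 1],
  ],
)

```text
time: 27.8
tool_pos: [443.4, 275.7, 229.6]
tcp_rot: [179.9, 0.1, 175.1]
ft_force: [0.3, -0.0, 0.3]
finger_gap: 85.6
grip_force: 0.0
```

```bash
python3 - <<'E'
from h import *
s=sense();print(s['tool_pos'],s['tcp_rot'],s['time']); save('wrist','w5.png')
E
```

```text
[443.38442143 275.69849799 229.60910918] [1.79947626e+02 5.03873309e-02 1.75138336e+02] 27.8
```

View pics/w5.png

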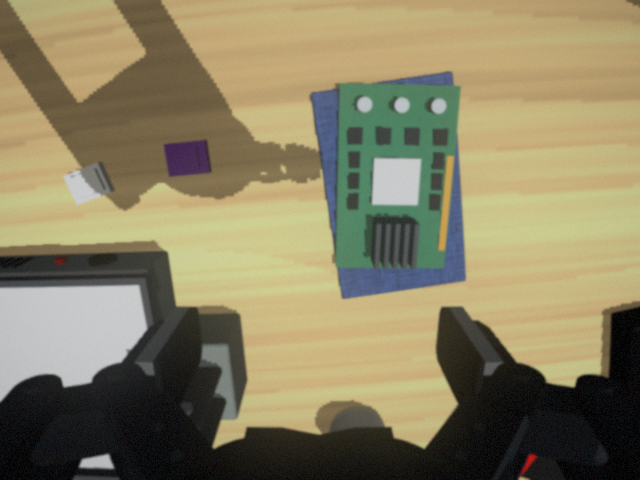

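```bash
python3 - <<'E'
from h import *
s=sense()
b=unproj('wrist',[(337,84),(460,87),(444,268),(337,268)],9,s);print(b.round(1),b.mean(0))
ang=lambda v:np.degrees(np.arctan2(v[1],v[0]))
print([ang(v) for v in (b[3]-b[0],b[2]-b[1])],[ang(v) for v in(b[1]-b[0],b[2]-b[3])],np.linalg.norm(b[0]-b[1]),np.linalg.norm(b[0]-b[3]))
print('chip',unproj('wrist',[(396,182)],13,s)); 
c=(b.mean(0)[:2]+unproj('wrist',[(396,182)],13,s)[0,:2])/2
for a in (-4.7,-8):
  d=np.array([np.cos(np.radians(a)),np.sin(np.radians(a))]); n=np.array([-d[1],d[0]])
  P=[[*(c+d*u+n*v),33] for u,v in((32,-18),(32,18),(72,18),(72,-18))]
  print(a,c,'hs',c+52*d,proj('wrist',P,s).round(0).tolist())
E
```

```text
[[347.  298.1   9. ]
 [356.6 398.9   9. ]
 [514.5 385.1   9. ]
 [505.9 286.6   9. ]] [430.98867739 342.16433017   9.        ]
[np.float64(-4.160712316451902), np.float64(-4.97727092240771)] [np.float64(84.54053139383636), np.float64(84.99321468510499)] 101.21927758735853 159.3616443946443
chip [[430.52455011 342.2906845   13.        ]]
-4.7 [430.75661375 342.22750733] hs [482.58175787 337.96670488] [[377.0, 225.0], [420.0, 225.0], [417.0, 270.0], [375.0, 270.0]]
-8 [430.75661375 342.22750733] hs [482.25055333 334.99050608] [[375.0, 223.0], [418.0, 226.0], [412.0, 271.0], [370.0, 269.0]]
```

```bash
python3 - <<'E'
import cv2
im=cv2.imread('pics/w5.png')[70:290,305:485]
cv2.imwrite('pics/w5c.png',cv2.resize(im,None,fx=2.7,fy=2.7,interpolation=cv2.INTER_CUBIC))
E
```

```text
(no output)
```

View pics/w5c.png

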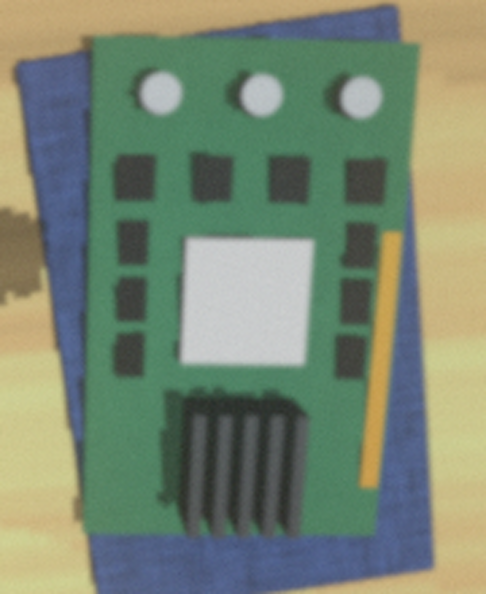

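```bash
python3 - <<'E'
from h import *
T=tcp(sense())
plan([482,337,120],175.1,T=T)
E
```

```text
#0: [[-0.22,0.44,0.73,0.0,0.0,0.0],[-0.22,0.44,0.73,0.0,0.0,0.0],[-0.22,0.44,0.73,0.0,0.0,0.0],[-0.22,0.44,0.73,0.0,0.0,0.0],[-0.22,0.44,0.73,0.0,0.0,0.0]]
```

apply_moves(
  deltas=[
    [-0.22, 0.44, 0.73, 0, 0, 0, 1],
    [-0.22, 0.44, 0.73, 0, 0, 0, 1],
    [-0.22, 0.44, 0.73, 0, 0, 0, 1],
    [-0.22, 0.44, 0.73, 0, 0, 0, 1],
    [-0.22, 0.44, 0.73, 0, 0, 0, 1],
    [0, 0, 0.5, 0, 0, 0, 1],
    [0, 0, 0, 0, 0, 0, 1],
  ],
)

```text
time: 28.72
tool_pos: [481.4, 335.6, 102.7]
tcp_rot: [-179.9, -0.1, 175.0]
ft_force: [-1.2, 0.7, -0.6]
finger_gap: 85.4
grip_force: 0.0
```

```bash
python3 - <<'E'
from h import *
T=tcp(sense());print(T[:3,3]); save('wrist','w6.png')
plan([482,337,25],175.1,T=T)
a=-4.8;c=np.array([430.75,342.2]);s=sense()
d=np.array([np.cos(np.radians(a)),np.sin(np.radians(a))]); n=np.array([-d[1],d[0]])
P=[[*(c+d*u+n*v),z] for u,v,z in((32,-18,33),(32,18,33),(0,0,13),(-63,0,19),(-80,-50,9),(-80,50,9))]
print(proj('wrist',P,s).round(0).tolist())
im=snapshot('wrist');h=cv2.cvtColor(im,cv2.COLOR_RGB2HSV)
m=((h[...,1]<40)&(h[...,2]>150)).astype(np.uint8); k,_,S,cc=cv2.connectedComponentsWithStats(m)
for i in range(1,k):
  if S[i,4]>150: print('white',cc[i].round(),S[i])
E
```

```text
[481.3697857  335.63248099 102.7478674 ]
#0: [[-0.01,0.02,0.86,-0.01,-0.01,-0.01],[-0.01,0.02,0.86,-0.01,-0.01,-0.01],[-0.01,0.02,0.86,-0.01,-0.01,-0.01]]
[[287.0, 226.0], [358.0, 225.0], [322.0, 158.0], [322.0, 28.0], [222.0, -2.0], [421.0, -2.0]]
white [264.  26.] [252  14  25  26 495]
white [326.  26.] [314  14  25  26 507]
white [388.  27.] [376  15  25  26 507]
white [325. 154.] [ 286  117   78   77 5631]
```

apply_moves(
  deltas=[
    [-0.01, 0.03, 0.85, 0, 0, 0, 1],
    [-0.01, 0.03, 0.85, 0, 0, 0, 1],
    [-0.01, 0.02, 0.8, 0, 0, 0, 1],
    [0, 0, 0.09, 0, 0, 0, 1],
    [0, 0, 0, 0, 0, 0, 0],
    [0, 0, 0, 0, 0, 0, 0],
    [0, 0, 0, 0, 0, 0, 0],
    [0, 0, 0, 0, 0, 0, 0],
  ],
  grip_force=110,
)

```text
time: 29.82
tool_pos: [484.6, 340.0, 28.2]
tcp_rot: [179.9, 0.1, 175.0]
ft_force: [-0.7, -0.7, 7.2]
finger_gap: 33.5
grip_force: 112.0
```

apply_moves(
  deltas=[
    [0, 0, 0, 0, 0, 0, 0],
    [0, 0, 0, 0, 0, 0, 0],
  ],
)

```text
time: 30.08
tool_pos: [484.6, 340.1, 28.2]
tcp_rot: [179.9, 0.1, 175.0]
ft_force: [-1.0, 0.1, 6.4]
finger_gap: 33.2
grip_force: 112.0
```

apply_moves(
  deltas=[
    [0, 0, -0.3, 0, 0, 0, 0],
    [0, 0, -0.5, 0, 0, 0, 0],
    [0, 0, -0.7, 0, 0, 0, 0],
    [0, 0, -0.7, 0, 0, 0, 0],
    [0, 0, -0.7, 0, 0, 0, 0],
    [0, 0, -0.7, 0, 0, 0, 0],
    [0, 0, -0.6, 0, 0, 0, 0],
    [0, 0, 0, 0, 0, 0, 0],
  ],
)

```text
time: 31.08
tool_pos: [484.7, 340.1, 155.1]
tcp_rot: [179.9, 0.2, 175.0]
ft_force: [-0.8, 0.5, -2.0]
finger_gap: 33.9
grip_force: 110.8
```

```bash
python3 - <<'E'
from h import *
s=sense();T=tcp(s);print(T[:3,3],s['tcp_rot'],s['ft_force'],s['grip_force'],s['finger_gap'])
save('wrist','w6.png')
plan([455,-30,155],175,T=T,m=.9)
E
```

```text
[484.67249118 340.13221551 155.07999436] [179.85711569   0.20461851 175.00773022] [-0.75154471  0.48974015 -1.96998592] 110.80740356817842 33.948861448017965
#0: [[-0.01,-0.88,0.0,0.0,0.0,0.0],[-0.01,-0.88,0.0,0.0,0.0,0.0],[-0.01,-0.88,0.0,0.0,0.0,0.0],[-0.01,-0.88,0.0,0.0,0.0,0.0],[-0.01,-0.88,0.0,0.0,0.0,0.0],[-0.01,-0.88,0.0,0.0,0.0,0.0],[-0.01,-0.88,0.0,0.0,0.0,0.0],[-0.01,-0.88,0.0,0.0,0.0,0.0]]
#8: [[-0.01,-0.88,0.0,0.0,0.0,0.0],[-0.01,-0.88,0.0,0.0,0.0,0.0],[-0.01,-0.88,0.0,0.0,0.0,0.0],[-0.01,-0.88,0.0,0.0,0.0,0.0],[-0.01,-0.88,0.0,0.0,0.0,0.0],[-0.01,-0.88,0.0,0.0,0.0,0.0]]
```

View pics/w6.png

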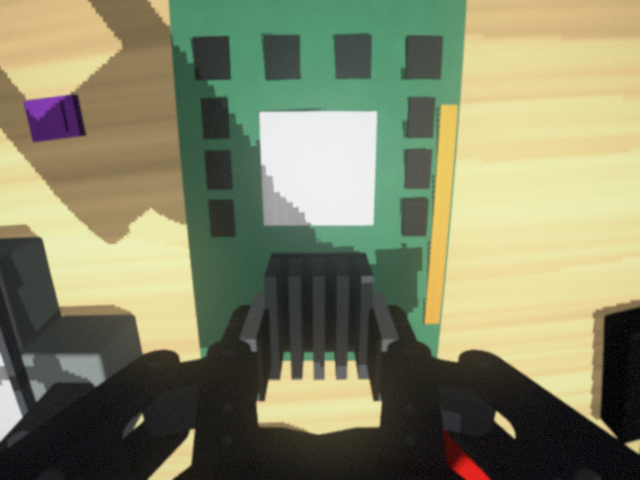

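```bash
cat >> h.py <<'E'
def held(zoff=15.2):
    """silver chip rel. to tool, from the wrist picture"""
    s=sense(); im=snapshot('wrist'); T=tcp(s)
    q=unproj('wrist',[(260,111),(377,111),(375,225),(262,226)],T[2,3]-zoff,s)
    t=(q-T[:3,3])@T[:3,:3]; print(t.round(1).tolist(),t.mean(0)); return t
E
python3 - <<'E'
from h import *
held()
for z in (13,17,20):held(z)
E
```

```text
[[74.8, -19.9, 15.1], [74.8, 19.7, 15.1], [34.8, 20.5, 15.2], [34.4, -20.7, 15.1]] [54.6894306  -0.09191179 15.11044528]
[[74.8, -19.7, 13.0], [74.8, 19.4, 13.0], [35.3, 20.2, 13.0], [34.9, -20.4, 13.0]] [54.96425343 -0.0964022  13.00052716]
[[74.8, -20.2, 17.1], [74.9, 20.0, 17.1], [34.3, 20.8, 17.0], [33.8, -21.0, 17.1]] [54.44652074 -0.0959121  17.05806536]
[[74.9, -20.7, 20.1], [74.9, 20.4, 20.1], [33.5, 21.3, 20.0], [33.0, -21.4, 20.1]] [54.05927372 -0.09517333 20.09052448]
```

```bash
python3 - <<'E'
from h import *
from scipy.optimize import least_squares
s=sense();T=tcp(s)
L=[(172,2),(186,150),(199,310)];Rr=[(466,2),(453,150),(440,310)];Ch=[(260,111),(377,111),(375,225),(262,226)]
def pts(v,uv,zb,p):  # intersect pixel rays with tilted plane, in board coords
    th,zo,ro=p[:3]
    Rb=R.from_euler('yx',[th,ro]).as_matrix(); o=np.array([0,0,zo])
    a=unproj('wrist',uv,T[2,3]-10,s);c=cam('wrist',s)[2][:3,3]
    a=(a-T[:3,3])@T[:3,:3];c=(c-T[:3,3])@T[:3,:3]
    a=(a-o)@Rb;c=(c-o)@Rb; d=a-c; return c+d*((zb-c[2:3])/d[:,2])[:,None]
def f(p):
    l=pts(0,L,24-5,p);r=pts(0,Rr,19,p);c=pts(0,Ch,15,p); cx,cy,yaw=p[3:]
    rot=lambda q:(q[:,:2]-[cx,cy])@np.array([[np.cos(yaw),-np.sin(yaw)],[np.sin(yaw),np.cos(yaw)]])
    l,r,c=map(rot,(l,r,c))
    return np.r_[l[:,1]+50,r[:,1]-50,(c-[[20,-20],[20,20],[-20,20],[-20,-20]]).ravel(),p[2]*200]
r=least_squares(f,[0,0,0,54,0,0]);print(r.x,np.degrees(r.x[:3]),r.cost,f(r.x).round(1))
E
```

```text
[ 1.48572056e-03  3.40908802e+00 -2.90426117e-04  5.42544822e+01
  1.03650608e-01 -2.80023387e-03] [ 8.51255177e-02  1.95326356e+02 -1.66401907e-02] 3.1574143579589102 [-0.   1.2  0.4  0.2 -0.8 -0.2  0.6 -0.4  0.5  0.1 -0.4  0.8 -0.7 -1.3
 -0.1]
```

apply_moves(
  deltas=[
    [0.01, -0.6, 0, 0, 0, 0, 0],
    [0.01, -0.88, 0, 0, 0, 0, 0],
    [0.01, -0.88, 0, 0, 0, 0, 0],
    [0.01, -0.88, 0, 0, 0, 0, 0],
    [0.01, -0.88, 0, 0, 0, 0, 0],
    [0.01, -0.88, 0, 0, 0, 0, 0],
    [0.01, -0.88, 0, 0, 0, 0, 0],
    [0.01, -0.88, 0, 0, 0, 0, 0],
  ],
)

```text
time: 32.33
tool_pos: [462.6, 135.8, 151.8]
tcp_rot: [-180.0, -0.0, 175.0]
ft_force: [0.6, -0.5, -1.5]
finger_gap: 34.0
grip_force: 110.7
```

apply_moves(
  deltas=[
    [0.01, -0.88, 0, 0, 0, 0, 0],
    [0.01, -0.88, 0, 0, 0, 0, 0],
    [0.01, -0.88, 0, 0, 0, 0, 0],
    [0.01, -0.88, 0, 0, 0, 0, 0],
    [0.01, -0.88, 0, 0, 0, 0, 0],
    [0, -0.6, 0, 0, 0, 0, 0],
    [0, 0, 0, 0, 0, 0, 0],
  ],
)

```text
time: 33.2
tool_pos: [448.0, -13.2, 151.8]
tcp_rot: [-180.0, -0.0, 174.9]
ft_force: [-0.4, 0.1, -1.4]
finger_gap: 33.5
grip_force: 110.7
```

```bash
python3 - <<'E'
from h import *
s=sense();T=tcp(s);print(T[:3,3],s['tcp_rot'],s['grip_force'])
p=st(0,-54.3);print(p)
plan([p[0],p[1],150],87.5,m=.95)
E
```

```text
[447.9605514  -13.2239468  151.84541655] [-1.79981234e+02 -3.74717286e-02  1.74864946e+02] 110.71092886850238
[575.63146727 -29.24831843   0.        ]
#0: [[-0.2,-0.01,0.0,0.0,0.0,0.91],[-0.2,0.01,0.0,0.0,0.0,0.91],[-0.2,0.02,0.0,0.0,0.0,0.91],[-0.2,0.04,0.0,0.0,0.0,0.91],[-0.2,0.05,0.0,0.0,0.0,0.91],[-0.19,0.07,0.0,0.0,0.0,0.91],[-0.19,0.08,0.0,0.0,0.0,0.91],[-0.18,0.09,0.0,0.0,0.0,0.91]]
#8: [[-0.17,0.11,0.0,0.0,0.0,0.91],[-0.17,0.12,0.0,0.0,0.0,0.91],[-0.16,0.13,0.0,0.0,0.0,0.91],[-0.15,0.14,0.0,0.0,0.0,0.91],[-0.14,0.15,0.0,0.0,0.0,0.91],[-0.13,0.16,0.0,0.0,0.0,0.91],[-0.11,0.17,0.0,0.0,0.0,0.91],[-0.1,0.18,0.0,0.0,0.0,0.91]]
#16: [[-0.09,0.18,0.0,0.0,0.0,0.91],[-0.07,0.19,0.0,0.0,0.0,0.91],[-0.06,0.2,0.0,0.0,0.0,0.91],[-0.05,0.2,0.0,0.0,0.0,0.91],[-0.03,0.2,0.0,0.0,0.0,0.91]]
```

apply_moves(
  deltas=[
    [-0.2, -0.01, 0, 0, 0, 0.91, 0],
    [-0.2, 0.01, 0, 0, 0, 0.91, 0],
    [-0.2, 0.02, 0, 0, 0, 0.91, 0],
    [-0.2, 0.04, 0, 0, 0, 0.91, 0],
    [-0.2, 0.05, 0, 0, 0, 0.91, 0],
    [-0.19, 0.07, 0, 0, 0, 0.91, 0],
    [-0.19, 0.08, 0, 0, 0, 0.91, 0],
    [-0.18, 0.09, 0, 0, 0, 0.91, 0],
  ],
)

```text
time: 34.2
tool_pos: [496.8, -17.2, 151.9]
tcp_rot: [-180.0, -0.0, 141.5]
ft_force: [-0.1, 1.1, -1.7]
finger_gap: 33.6
grip_force: 111.0
```

apply_moves(
  deltas=[
    [-0.17, 0.11, 0, 0, 0, 0.91, 0],
    [-0.17, 0.12, 0, 0, 0, 0.91, 0],
    [-0.16, 0.13, 0, 0, 0, 0.91, 0],
    [-0.15, 0.14, 0, 0, 0, 0.91, 0],
    [-0.14, 0.15, 0, 0, 0, 0.91, 0],
    [-0.13, 0.16, 0, 0, 0, 0.91, 0],
    [-0.11, 0.17, 0, 0, 0, 0.91, 0],
    [-0.1, 0.18, 0, 0, 0, 0.91, 0],
  ],
)

```text
time: 35.2
tool_pos: [545.6, -23.4, 151.8]
tcp_rot: [-180.0, -0.0, 108.1]
ft_force: [0.8, 0.0, -1.7]
finger_gap: 34.1
grip_force: 110.9
```

apply_moves(
  deltas=[
    [-0.09, 0.18, 0, 0, 0, 0.91, 0],
    [-0.07, 0.19, 0, 0, 0, 0.91, 0],
    [-0.06, 0.2, 0, 0, 0, 0.91, 0],
    [-0.05, 0.2, 0, 0, 0, 0.91, 0],
    [-0.03, 0.2, 0, 0, 0, 0.91, 0],
    [0, 0, 0, 0, 0, 0, 0],
    [0, 0, 0, 0, 0, 0, 0],
  ],
)

```text
time: 36.08
tool_pos: [575.8, -27.4, 152.0]
tcp_rot: [-180.0, -0.0, 87.5]
ft_force: [-0.6, 0.6, -2.7]
finger_gap: 33.6
grip_force: 110.8
```

```bash
python3 - <<'E'
from h import *
s=sense();T=tcp(s);print(T[:3,3],s['tcp_rot'],s['grip_force'])
p=st(0,-54.3)
plan([p[0],p[1],95],87.5)
save('wrist','w7.png')
E
```

```text
[575.81395952 -27.44372819 151.96421391] [-1.79955338e+02 -5.20988596e-03  8.75183956e+01] 110.83327596075833
#0: [[-0.03,0.0,0.95,0.0,0.0,0.0],[-0.03,0.0,0.95,0.0,0.0,0.0]]
```

View pics/w7.png

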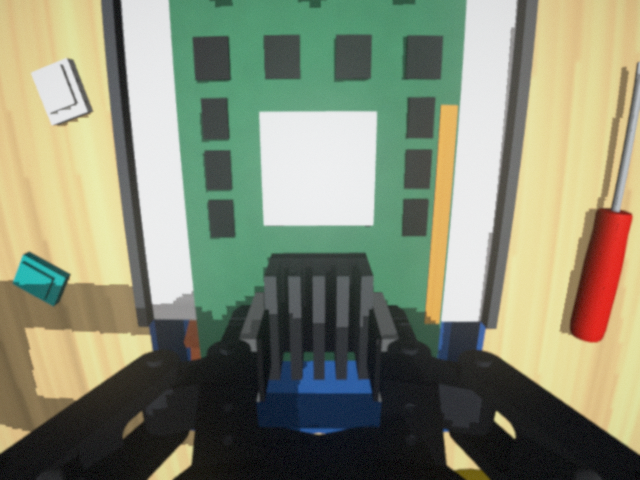

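The board is level in the jaws and centred between the lips. I'll check the open-edge position, then lower it.

```bash
python3 - <<'E'
from h import *
s=sense()
q=unproj('wrist',[(148,322),(482,322)],60,s)-O; a=np.radians(SY)
print(q.round(1), (-q[:,0]*np.sin(a)+q[:,1]*np.cos(a)),(q[:,0]*np.cos(a)+q[:,1]*np.sin(a)))
E
```

```text
[[-108.5  -95.    60. ]
 [  96.4 -103.8   60. ]] [-99.62555748 -99.47840959] [-104.26271954  100.81131185]
```

apply_moves(
  deltas=[
    [-0.03, 0, 0.6, 0, 0, 0, 0],
    [-0.03, 0, 0.6, 0, 0, 0, 0],
    [0, 0, 0.5, 0, 0, 0, 0],
    [0, 0, 0.2, 0, 0, 0, 0],
    [0, 0, 0.1, 0, 0, 0, 0],
    [0, 0, 0.05, 0, 0, 0, 0],
    [0, 0, 0, 0, 0, 0, 0],
  ],
)

```text
time: 37.0
tool_pos: [576.6, -29.6, 91.3]
tcp_rot: [179.9, 0.0, 87.4]
ft_force: [0.9, 0.0, -2.1]
finger_gap: 33.9
grip_force: 110.8
```

apply_moves(
  deltas=[
    [0, 0, 0.06, 0, 0, 0, 0],
    [0, 0, 0.05, 0, 0, 0, 0],
    [0, 0, 0.04, 0, 0, 0, 0],
    [0, 0, 0, 0, 0, 0, 0],
  ],
)

```text
time: 37.5
tool_pos: [576.1, -29.5, 86.1]
tcp_rot: [-180.0, -0.0, 87.4]
ft_force: [-0.6, -1.1, -1.5]
finger_gap: 33.5
grip_force: 110.8
```

apply_moves(
  deltas=[
    [0, 0, 0.04, 0, 0, 0, 0],
    [0, 0, 0.03, 0, 0, 0, 0],
    [0, 0, 0, 0, 0, 0, 0],
  ],
)

```text
time: 37.88
tool_pos: [576.3, -29.5, 84.2]
tcp_rot: [180.0, 0.0, 87.4]
ft_force: [-1.8, 0.0, -1.2]
finger_gap: 33.6
grip_force: 110.8
```

apply_moves(
  deltas=[
    [0, 0, 0.04, 0, 0, 0, 0],
    [0, 0, 0, 0, 0, 0, 0],
    [0, 0, 0, 0, 0, 0, 1],
    [0, 0, 0, 0, 0, 0, 1],
    [0, 0, 0, 0, 0, 0, 1],
    [0, 0, -0.4, 0, 0, 0, 1],
    [0, 0, -0.8, 0, 0, 0, 1],
    [0, 0, -0.8, 0, 0, 0, 1],
  ],
)

```text
time: 38.88
tool_pos: [576.3, -29.6, 144.4]
tcp_rot: [180.0, 0.0, 87.4]
ft_force: [0.2, 0.8, -0.3]
finger_gap: 85.3
grip_force: 0.0
```

```bash
python3 - <<'E'
from h import *
s=sense();T=tcp(s);print(T[:3,3],s['tcp_rot'],s['ft_force'])
im=snapshot('wrist');cv2.imwrite('pics/w8.png',im[:,:,::-1]);h=cv2.cvtColor(im,cv2.COLOR_RGB2HSV)
g=((h[...,0]>55)&(h[...,0]<85)&(h[...,1]>90)).astype(np.uint8)
# silver chip = light region enclosed by green
cn,hi=cv2.findContours(g,cv2.RETR_CCOMP,cv2.CHAIN_APPROX_NONE)
for c,x in zip(cn,hi[0]):
    A=cv2.contourArea(c)
    if A>2500:
        r=cv2.minAreaRect(c); q=unproj('wrist',[r[0]],69,s)[0]-O; a=np.radians(SY)
        print(x[3]>=0,A,r,'station',(q[0]*np.cos(a)+q[1]*np.sin(a)).round(1),(-q[0]*np.sin(a)+q[1]*np.cos(a)).round(1))
E
```

```text
[576.30098862 -29.57215229 144.41235682] [1.79981411e+02 1.68298355e-03 8.74085755e+01] [ 0.1726333   0.83969494 -0.32456766]
False 42572.0 ((317.0, 149.0), (298.0, 210.0), 90.0) station 0.3 3.0
True 7704.5 ((319.0, 155.0), (92.0, 90.0), -0.0) station 1.3 0.0
```

apply_moves(
  deltas=[
    [0, 0, -0.95, 0, 0, 0, 1],
    [0, 0, -0.95, 0, 0, 0, 1],
    [0, 0, -0.95, 0, 0, 0, 1],
    [0, 0, -0.95, 0, 0, 0, 1],
    [0, 0, -0.95, 0, 0, 0, 1],
    [0, 0, -0.95, 0, 0, 0, 1],
    [0, 0, -0.95, 0, 0, 0, 1],
    [0, 0, -0.5, 0, 0, 0, 1],
  ],
)

```text
time: 39.92
tool_pos: [576.7, -29.6, 359.9]
tcp_rot: [179.8, 0.0, 87.4]
ft_force: [0.4, -0.6, 0.3]
finger_gap: 85.5
grip_force: 0.0
```

```bash
python3 - <<'E'
from h import *
plan([587.5,216,352],87.5)
E
```

```text
#0: [[0.91,0.0,0.03,0.0,0.0,0.0],[0.91,0.0,0.03,0.0,0.0,0.0],[0.91,0.0,0.03,0.0,0.0,0.0],[0.91,0.0,0.03,0.0,0.0,0.0],[0.91,0.0,0.03,0.0,0.0,0.0],[0.91,0.0,0.03,0.0,0.0,0.0],[0.91,0.0,0.03,0.0,0.0,0.0],[0.91,0.0,0.03,0.0,0.0,0.0]]
#8: [[0.91,0.0,0.03,0.0,0.0,0.0]]
```

apply_moves(
  deltas=[
    [0.91, 0, 0.03, 0, 0, 0, 1],
    [0.91, 0, 0.03, 0, 0, 0, 1],
    [0.91, 0, 0.03, 0, 0, 0, 1],
    [0.91, 0, 0.03, 0, 0, 0, 1],
    [0.91, 0, 0.03, 0, 0, 0, 1],
    [0.91, 0, 0.03, 0, 0, 0, 1],
    [0.91, 0, 0.03, 0, 0, 0, 1],
    [0.91, 0, 0.03, 0, 0, 0, 1],
  ],
)

```text
time: 40.92
tool_pos: [585.9, 189.5, 349.7]
tcp_rot: [-180.0, 0.0, 87.4]
ft_force: [0.7, -0.1, 0.3]
finger_gap: 85.5
grip_force: 0.0
```

apply_moves(
  deltas=[
    [0.91, 0, 0, 0, 0, 0, 1],
    [0, 0, 0.4, 0, 0, 0, 1],
    [0, 0, 0.8, 0, 0, 0, 1],
    [0, 0, 0.8, 0, 0, 0, 1],
    [0, 0, 0.25, 0, 0, 0, 1],
    [0, 0, 0, 0, 0, 0, 1],
  ],
)

```text
time: 41.68
tool_pos: [587.0, 215.3, 282.1]
tcp_rot: [-179.9, 0.0, 87.4]
ft_force: [0.5, -0.7, -0.4]
finger_gap: 85.3
grip_force: 0.0
```

apply_moves(
  deltas=[
    [0, 0, 0, 0, 0, 0, 0],
    [0, 0, 0, 0, 0, 0, 0],
    [0, 0, 0, 0, 0, 0, 0],
    [0, 0, 0, 0, 0, 0, 0],
    [-0.71, 0, -0.16, 0, 0, 0, 0],
    [-0.73, 0, -0.07, 0, 0, 0, 0],
    [-0.73, 0, 0.02, 0, 0, 0, 0],
    [-0.72, 0, 0.11, 0, 0, 0, 0],
  ],
  grip_force=25,
)

```text
time: 42.68
tool_pos: [582.9, 127.8, 285.6]
tcp_rot: [-180.0, -0.0, 87.4]
ft_force: [-0.0, 4.4, -4.3]
finger_gap: 15.6
grip_force: 27.1
```

apply_moves(
  deltas=[
    [-0.7, 0, 0.2, 0, 0, 0, 0],
    [-0.67, 0, 0.28, 0, 0, 0, 0],
    [-0.63, 0, 0.36, 0, 0, 0, 0],
    [-0.58, 0, 0.44, 0, 0, 0, 0],
    [-0.53, 0, 0.51, 0, 0, 0, 0],
    [-0.46, 0, 0.57, 0, 0, 0, 0],
    [-0.39, 0, 0.62, 0, 0, 0, 0],
    [-0.31, 0, 0.66, 0, 0, 0, 0],
  ],
)

```text
time: 43.68
tool_pos: [576.5, -0.6, 175.9]
tcp_rot: [-179.9, 0.0, 87.3]
ft_force: [-3.9, 4.2, 0.9]
finger_gap: 15.3
grip_force: 25.0
```

apply_moves(
  deltas=[
    [-0.22, 0, 0.65, 0, 0, 0, 0],
    [-0.13, 0, 0.65, 0, 0, 0, 0],
    [-0.03, 0, 0.5, 0, 0, 0, 0],
    [0, 0, 0.1, 0, 0, 0, 0],
    [0, 0, 0, 0, 0, 0, 0],
  ],
)

```text
time: 44.3
tool_pos: [576.0, -12.2, 118.6]
tcp_rot: [-179.9, 0.2, 87.4]
ft_force: [-4.4, -6.1, -1.2]
finger_gap: 15.7
grip_force: 24.8
```

Continue down to firm contact.

apply_moves(
  deltas=[
    [0, 0, 0.1, 0, 0, 0, 0],
    [0, 0, 0.05, 0, 0, 0, 0],
    [0, 0, 0, 0, 0, 0, 0],
  ],
)

```text
time: 44.68
tool_pos: [576.0, -12.2, 114.4]
tcp_rot: [-179.9, 0.2, 87.4]
ft_force: [-5.6, -6.9, 0.1]
finger_gap: 15.9
grip_force: 25.0
```

apply_moves(
  deltas=[
    [0, 0, 0.08, 0, 0, 0, 0],
    [0, 0, 0, 0, 0, 0, 0],
  ],
)

```text
time: 44.92
tool_pos: [576.0, -12.2, 112.9]
tcp_rot: [-179.9, 0.2, 87.4]
ft_force: [-8.5, -6.3, 6.7]
finger_gap: 15.9
grip_force: 25.9
```

apply_moves(
  deltas=[
    [0, 0, 0.07, 0, 0, 0, 0],
    [0, 0, 0, 0, 0, 0, 0],
  ],
)

```text
time: 45.18
tool_pos: [576.1, -12.2, 112.7]
tcp_rot: [-179.9, 0.2, 87.4]
ft_force: [-17.9, -5.4, 21.1]
finger_gap: 15.9
grip_force: 28.0
```

Hard contact: the lever is down. Release, rise, and check.

apply_moves(
  deltas=[
    [0, 0, -0.05, 0, 0, 0, 0],
    [0, 0, 0, 0, 0, 0, 1],
    [0, 0, 0, 0, 0, 0, 1],
    [0, 0, 0, 0, 0, 0, 1],
    [0, 0, -0.5, 0, 0, 0, 1],
    [0, 0, -0.9, 0, 0, 0, 1],
    [0, 0, -0.9, 0, 0, 0, 1],
    [0, 0, -0.9, 0, 0, 0, 1],
  ],
)

```text
time: 46.18
tool_pos: [577.4, -10.0, 210.3]
tcp_rot: [179.9, 0.0, 87.4]
ft_force: [0.9, 0.4, -0.7]
finger_gap: 85.8
grip_force: 0.0
```

apply_moves(
  deltas=[
    [0, 0.9, -0.8, 0, 0, 0, 1],
    [0, 0.9, -0.5, 0, 0, 0, 1],
    [0, 0.9, 0, 0, 0, 0, 1],
    [0, 0.9, 0, 0, 0, 0, 1],
    [-0.4, 0.9, 0, 0, 0, 0, 1],
    [0, 0, 0, 0, 0, 0, 1],
  ],
)

```text
time: 46.92
tool_pos: [712.5, -28.9, 247.2]
tcp_rot: [180.0, 0.0, 87.4]
ft_force: [-0.3, 0.6, 0.1]
finger_gap: 85.0
grip_force: 0.0
```

```bash
python3 - <<'E'
from h import *
s=sense();print(s['time'],s['tool_pos'],s['ft_force'])
chips()
a=cv2.resize(snapshot('side')[150:450,180:480,::-1],(400,400));b=cv2.resize(snapshot('top')[150:350,240:540,::-1],(600,400))[:,0:600]
cv2.imwrite('pics/f.png',cv2.resize(np.hstack([a,b]),(800,320)))
for an in (0,.05):
    P=[st(0,140-r*np.cos(an)-9*np.sin(an),118+r*np.sin(an)+9*np.cos(an)) for r in (145.5,200.5)]
    print(an,(proj('side',P)).round(1))
im=snapshot('side');h=cv2.cvtColor(im,cv2.COLOR_RGB2HSV);m=(h[...,0]>=9)&(h[...,0]<=17)&(h[...,1]>190)&(h[...,2]>120)
m[:150]=0;m[260:]=0;m[:,:280]=0;m[:,330:]=0;y,x=np.nonzero(m);print(len(x),x.min(),x.max(),y.min(),y.max())
E
```

```text
46.925 [712.47411335 -28.93287689 247.18821783] [-0.33789482  0.64468452  0.0609739 ]
top [381. 158.] 88 station xy if on plate 188.0 -116.0
top [129. 165.] 64 station xy if on plate 141.0 397.0
top [110. 193.] 68 station xy if on plate 81.0 429.0
top [388. 222.] 198 station xy if on plate 59.0 -136.0
top [345. 249.] 27 station xy if on plate -1.0 -54.0
top [490. 286.] 454 station xy if on plate -56.0 -346.0
top [504. 263.] 34 station xy if on plate -8.0 -371.0
top [480. 277.] 39 station xy if on plate -39.0 -326.0
top [491. 310.] 82 station xy if on plate -102.0 -349.0
side [317. 154.] 53 station xy if on plate 71.0 347.0
side [305. 217.] 206 station xy if on plate 7.0 52.0
side [426. 272.] 54 station xy if on plate 191.0 -168.0
side [415. 274.] 44 station xy if on plate 170.0 -169.0
side [269. 299.] 288 station xy if on plate -80.0 -199.0
side [351. 295.] 196 station xy if on plate 53.0 -209.0
side [342. 395.] 90 station xy if on plate 2.0 -417.0
side [246. 392.] 44 station xy if on plate -123.0 -394.0
side [256. 396.] 26 station xy if on plate -109.0 -402.0
side [243. 430.] 26 station xy if on plate -128.0 -456.0
0 [[303.6 207.2]
 [307.1 222.2]]
0.05 [[303.5 203.9]
 [306.9 217.4]]
118 300 309 207 221
```

View pics/f.png

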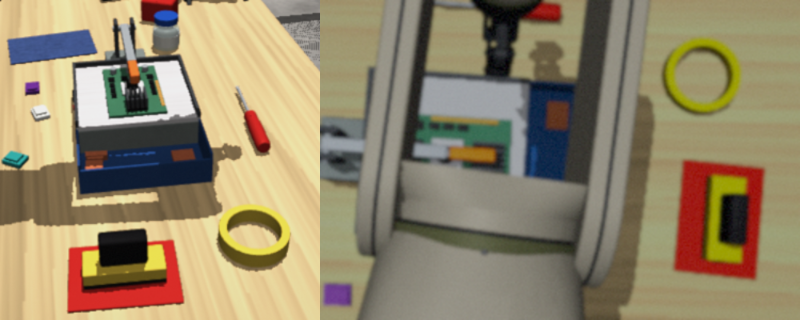

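```bash
python3 - <<'E'
from h import *
im=snapshot('top');h=cv2.cvtColor(im,cv2.COLOR_RGB2HSV)[240:335,450:530]
for n,m in dict(yellow=(h[...,0]>22)&(h[...,0]<36)&(h[...,1]>200)&(h[...,2]>90),pad=((h[...,0]<5)|(h[...,0]>174)|(h[...,0]>22)&(h[...,0]<36)|(h[...,2]<60))&((h[...,1]>200)|(h[...,2]<60))).items():
    m=cv2.morphologyEx(m.astype(np.uint8),cv2.MORPH_OPEN,np.ones((3,3)))
    c=max(cv2.findContours(m,cv2.RETR_EXTERNAL,cv2.CHAIN_APPROX_NONE)[0],key=cv2.contourArea)
    r=cv2.minAreaRect(c);b=cv2.boxPoints(r)+[450,240];z=30 if n=='yellow' else 4
    q=unproj('top',b,z);print(n,r,q.round(1).tolist(),q.mean(0))
E
```

```text
yellow ((43.001312255859375, 46.47442626953125), (22.27841567993164, 53.1865119934082), 2.935673236846924) [[452.3, -313.3, 30.0], [562.4, -319.2, 30.0], [561.2, -365.4, 30.0], [451.1, -359.2, 30.0]] [ 506.77356093 -339.25194834   30.        ]
pad ((39.27586364746094, 46.689666748046875), (48.99683380126953, 68.42948913574219), 4.763641834259033) [[436.7, -282.8, 4.0], [582.0, -294.8, 4.0], [575.8, -399.0, 4.0], [430.7, -386.0, 4.0]] [ 506.28159522 -340.65594815    4.        ]
```

```bash
python3 -c "
from h import *
print(hand_in())"
```

```text
the job is handed in; nothing more can be done
None
```

The job is done and handed in at about 47 s of 210 s; no verdict came back. Cameras show the three chips in the trough, the board square with its chip on the plate's middle, the hold-down fully down on it, the scraper centred on its pad, and the bystanders apparently where they were.

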